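Change the supply bottle at the valve stand, restock the lane and open the valve

ROBOT

A 7-joint arm with a two-finger parallel gripper is mounted at the origin on a cart in front of the work surface, level with it; the furniture and walls round the work are solid. World frame = base frame: x ahead of the robot, y to its left, z up, the work surface at z = 0. Lengths are in mm, angles in rad, forces in N, time in s.
With the tool pointing down it reaches from about 400 to 925 mm from the base axis. Payload 5.6 kg.
Tool frame: the origin (TCP) lies at the very end of the fingers, on their centre line; the grasp point (between the pads) lies 19 mm behind it; y points along the fingers, x is the direction in which the jaws open and shut, and the axes are right-handed (so a half turn about y gives the same grasp; the last joint's range is limited). The gripper opens to 85 mm and grips with 20 to 120 N. Pads are 22 mm wide; open, the fingers measure 114 mm over their backs; the gripper's body (76 mm by 85 mm) begins 54 mm behind the grasp point. The pads swing forward as they close: fully open they stand 13 mm farther back than shut.
Start: joints at [1.207, 0.468, -0.012, 1.603, 0.006, 1.071, -0.056], TCP at [204.921, -616.86, 231.29] pointing down, gripper open.
Joint ranges: [-2.53, 2.53], [-0.31, 2.02], [-1.57, 1.55], [0.28, 2.44], [-1.29, 4.43], [0.15, 1.84], [-2.92, 2.92]. Speed limits (rad/s): [2.57, 2.57, 3.14, 3.14, 3.14, 3.14, 3.14].

INTERFACE

Orientations are given as [roll, pitch, yaw] about the fixed x, y, z axes, in that order (R = Rz(yaw) Ry(pitch) Rx(roll)).
In Python, from station import readout, read_camera, camera_info, workorder, finder gives the robot as it stands. The module is installed in compiled form; this text tells all that it offers.
- The arm moves only by the tool play_rows, never from a script. Its argument "steps" is a list that holds one entry, the list of rows, each a list of 7 numbers: the turn, a rotation vector about the tool's x, y, z in rad, then the shift along the tool's x, y, z in m, then the closure in counts, from 0 (fully open) to 255 (shut). In form: [[[ax, ay, az, x, y, z, grip], ...]]. A call has 1 to 10 rows; each row is the pose to reach, as a shift and turn from the pose commanded when the call began, along the tool's axes at that moment; what a row does not reach only later rows make up. A row lasts 1/12 s, in which the tool goes at most 41.7 mm and 7.16 degrees, less where a joint would pass 70% of its speed; a pose out of reach is approached as far as the arm can. A call with a gripper value outside its range is refused whole. The fingers move at their own pace and stop on an object; the grip force is fixed at half the most. Time passes only in rows, so rows that repeat a pose let the fingers close. It gives the time, the measured TCP pose, the force and the opening at its end, in the units of the state.
- readout.read_state(): the state, without advancing time (a new reading comes with each control period).
- read_camera(name): name is "side" or "top"; returns the picture (400x640x3 uint8, blue, green, red); there is no depth.
- camera_info(name): a dict with "fx", "fy", "cx", "cy" (pixels), "k1" (the pictures are not rectified: a ray, as slopes to the right and down, at radius r is drawn at 1 + k1 r^2 times it, then the intrinsics apply), "T" (4x4, takes a point from camera to world coordinates). Camera axes: x right, y up, looking along -z (the intrinsics and any distortion apply to the point x, -y, -z); pixel columns grow to the right and rows downward; lengths in mm; the calibration is good to about 2 mm. A picture is of the moment at which its call begins. camera_info takes no time and is no camera call.
- workorder.sign_off(): hands the job in, once; it reports no verdict.
Trained networks look in the newest picture that a camera, given by its name, has taken for a name from the list of things; names that differ only in an ending like _2 or _b are one class to them, and where a whole thing is asked for, a point or a joint stands for the part that bears it (a point fixed in the world has none). Each returns a list of dicts, best first, with "confidence" (0 to 1); they miss things now and then, are a little off and sometimes report something else, mostly with a low value. They report only what shows in the picture. A call takes as long as a camera call. They do not tell look-alikes from the thing itself.
- finder.search_frame(thing, camera): "at" ([x, y, z] in mm, in world coordinates, good to about 4 mm: the middle of the surface that is visible of it).
- finder.pinpoint(thing, camera): "at" ([x, y, z] in mm, in world coordinates, good to about 4 mm: a listed point, or the origin of a listed thing).
The state is a dict: "time_s": time; "joints": joint angles; "qvel": joint speeds; "tau": joint torques, N m; "tool_pos": TCP position; "orientation": TCP orientation; "contact_force": force on the tool from outside, world axes, zero at the start; "wrist_torque": the same for the moment, N m; "grip_width": finger opening in mm.
Only numpy, scipy, OpenCV 4.12 (cv2) and the standard library are available. Lean on these libraries where they do the work, as an engineer would, in place of code of your own. Each camera call takes 0.05 s, during which the arm holds its last target.

TASK

The amber bottle in the cradle of the valve stand is spent: put it in the small open return bin, set the oldest amber bottle (the one at the low front end of the sloped roller lane) upright in the cradle in its place, and load all the new amber bottles that stand loose on the bench into the lane behind the bottle that remains there, upright. Once the fresh bottle is in the cradle, open the valve: crank the handwheel anticlockwise (seen from above) until you feel its stop, then back it off a quarter turn and let go. Leave the other things on the bench where they are.

Things in the scene. Friction and masses are not known exactly. Their poses are not given: they have to be found in the camera images.
- spent_bottle: amber screw-cap bottle, 45 mm diameter, 86 mm tall overall (straight body to about 60 mm, then the shoulder; cap 28 mm wide, 71 to 86 mm up), about 90 g; origin at the centre of its underside, z up along the bottle; the spent one, at the start in the cradle of the valve stand
- lane_bottle_1: amber screw-cap bottle, 45 mm diameter, 86 mm tall overall (straight body to about 60 mm, then the shoulder; cap 28 mm wide, 71 to 86 mm up), about 90 g; origin at the centre of its underside, z up along the bottle; at the start the front (lowest, oldest) one in the lane, leaning 15 degrees with the lane floor
- lane_bottle_2: amber screw-cap bottle, 45 mm diameter, 86 mm tall overall (straight body to about 60 mm, then the shoulder; cap 28 mm wide, 71 to 86 mm up), about 90 g; origin at the centre of its underside, z up along the bottle; at the start the second in the lane, touching the first; it slides down to the front by itself when the first is lifted out
- new_bottle_1: amber screw-cap bottle, 45 mm diameter, 86 mm tall overall (straight body to about 60 mm, then the shoulder; cap 28 mm wide, 71 to 86 mm up), about 90 g; origin at the centre of its underside, z up along the bottle; a new one, at the start upright on the worktop left of the lane; two or three new ones are present, an absent one reads None
- new_bottle_2: amber screw-cap bottle, 45 mm diameter, 86 mm tall overall (straight body to about 60 mm, then the shoulder; cap 28 mm wide, 71 to 86 mm up), about 90 g; origin at the centre of its underside, z up along the bottle; a new one, at the start upright on the worktop left of the lane; two or three new ones are present, an absent one reads None
- new_bottle_3: amber screw-cap bottle, 45 mm diameter, 86 mm tall overall (straight body to about 60 mm, then the shoulder; cap 28 mm wide, 71 to 86 mm up), about 90 g; origin at the centre of its underside, z up along the bottle; a new one, at the start upright on the worktop left of the lane; two or three new ones are present, an absent one reads None
- lane: fixed roller lane, 211 mm long and 52 mm wide inside; side walls and upper end plate rise 26 mm above its floor, the stop plate at the low front end 39 mm; open on top. Origin on the worktop under the front bottle's base centre, +x uphill along the lane. Floor height = 22 mm + 0.268 x (15 degrees). Slippery: a bottle let go slides down to the next. Holds four, 46 mm apart; grip them across the lane
- lane_front (a point): point on the lane floor where the base centre of the front bottle rests
- lane_back (a point): point on the lane floor where the base centre of the fourth (last) bottle would rest, 133 mm uphill (horizontally) of lane_front
- valve_stand: fixed base plate 104 x 232 x 12 mm, origin at the centre of its underside; its y axis runs along the plate: cradle at y = +62 mm, handwheel axis at y = -63 mm
- cradle (a point): centre of the cradle floor (12 mm above the worktop): a square pocket 54 mm wide inside, walls 5 mm thick, 12 mm high, sides along the axes of valve_stand. The wheel comes within 74 mm of this centre, so grip the bottle with the fingers closing along the x axis of valve_stand
- wheel_axis (a point): point on the vertical axis of the handwheel, at the height of the middle of the crank handle (142 mm above the worktop)
- handle_mid (a point): middle of the upright crank handle: a rod 18 mm in diameter, free from 111 to 158 mm above the worktop, 45 mm from the wheel axis; it spins freely on its own pin, so a hand that keeps its heading can carry it round. The wheel is spoked, 103 mm wide, its top 109 mm above the worktop
- handwheel (a joint): angle of the handwheel (rad), grows anticlockwise seen from above (opening); hard stops at 0 (shut) and 18.85 (three turns, fully open). It starts 1.7 to 3 turns short of the open stop. Friction takes about 3 N at the handle; it stays where it is left. A quarter turn is 1.57
- return_bin: loose open bin (0.5 kg) 90 x 100 mm (x, y), 38 mm high, walls and floor 4 mm thick, origin at the centre of its underside; it stands beyond the far end of the lane. (A tall machine with a slanting front stands to the left of the lane's far end, behind the new bottles: carry things round in front of it.)
- timer: bystander: white lab timer 62 x 68 x 18 mm, lying on the bench; leave it
- rubber: bystander: eraser 20 x 44 x 11 mm; leave it
There are look-alikes about, which are no part of the job. Leave any purple or red look-alike of the new_bottle_1 alone.

How it is judged (in metres and radians):
On the way, in this order (a step that is already met when the one before it is completed fails the run):
1. the spent bottle is in the return bin, let go (x of spent_bottle in the frame of return_bin between -0.05 and 0.05 m and y of spent_bottle in the frame of return_bin between -0.055 and 0.055 m and height (world z) of spent_bottle between -0.005 and 0.05 m and linear speed of spent_bottle below 0.02 m/s and contact force between the fingers and spent_bottle below 0.3 N), for 0.2 s.
2. the oldest lane bottle stands upright in the cradle, let go (horizontal distance between lane_bottle_1 and cradle below 0.01 m and z of lane_bottle_1 in the frame of cradle between -0.004 and 0.005 m and angle between lane_bottle_1's own z axis and vertical below 0.12 rad and linear speed of lane_bottle_1 below 0.02 m/s and contact force between the fingers and lane_bottle_1 below 0.3 N), for 0.2 s.
3. the handwheel has been cranked anticlockwise to its open stop (value of joint handwheel above 18.7296 rad), for 0.1 s.
4. the handwheel is backed off a quarter turn from the stop (value of joint handwheel between 16.9288 and 17.6288 rad), for 0.2 s.
At the end, for the whole second after the job is handed in: Spent bottle inside the return bin, let go; oldest lane bottle upright in the cradle (within 10 mm of its centre); second lane bottle at the lane's front (12 mm), every new bottle behind it in the lane, upright, at rest; handwheel a quarter turn (1.57 rad within 0.35) short of its open stop (all of step 1 and all of step 2 and all of step 4 and x of lane_bottle_2 in the frame of lane between -0.012 and 0.012 m and y of lane_bottle_2 in the frame of lane between -0.012 and 0.012 m and angle between each of lane_bottle_2, new_bottle_1, new_bottle_2, new_bottle_3's own z axis and vertical below 0.4 rad and linear speed of each of lane_bottle_2, new_bottle_1, new_bottle_2, new_bottle_3 below 0.02 m/s and contact force between the fingers and lane_bottle_2 below 0.3 N and x of new_bottle_1 in the frame of lane between 0.03 and 0.175 m and y of new_bottle_1 in the frame of lane between -0.012 and 0.012 m and z of new_bottle_1 in the frame of lane between 0.01 and 0.08 m and contact force between the fingers and new_bottle_1 below 0.3 N and x of new_bottle_2 in the frame of lane between 0.03 and 0.175 m and y of new_bottle_2 in the frame of lane between -0.012 and 0.012 m and z of new_bottle_2 in the frame of lane between 0.01 and 0.08 m and contact force between the fingers and new_bottle_2 below 0.3 N and x of new_bottle_3 in the frame of lane between 0.03 and 0.175 m and y of new_bottle_3 in the frame of lane between -0.012 and 0.012 m and z of new_bottle_3 in the frame of lane between 0.01 and 0.08 m and contact force between the fingers and new_bottle_3 below 0.3 N and velocity of joint handwheel between -0.05 and 0.05 rad/s); the robot touches nothing.
It fails at once if the lab timer is moved more than 3 cm (distance of timer from where it was at the start of the episode above 0.03 m).
It fails at once if the eraser is moved more than 3 cm (distance of rubber from where it was at the start of the episode above 0.03 m).
Of new_bottle_1, new_bottle_2, new_bottle_3 only 2 to 3 are there at a start; the rules pass over those that are not, and their reading is None.
At some moment in a run one of return_bin may be knocked a few centimetres aside while the robot is not near it.
It also fails if it takes over 210 s, if anything falls off the work surface, if the arm or the gripper's body presses on something with over 40 N, if the wrist force passes 120 N, or if a joint passes its speed limit or range.

## Working session

There is one attempt and no reset: what is moved stays moved. The work goes in short steps, Python scripts to look and compute and a tool call to move; the robot and the scene stay as the last step left them, time stands still between calls to the robot, and variables do not carry over. Pictures are saved under pics/ and viewed, and the job is handed in when it is done.

Besides the shell and the picture viewer there is one more tool, called as name(argument=value, ...) on one line, values as JSON. play_rows: Moves the arm, as the interface text tells. Its arguments: {"type":"object","properties":{"steps":{"type":"array","items":{"type":"array","items":{"type":"array","items":{"type":"number"}}}}},"required":["steps"]}

```bash
mkdir -p pics; ls
python3 - <<'E'
from station import readout, read_camera, camera_info, workorder, finder
import cv2
print(readout.read_state())
for c in("side","top"):
    print(camera_info(c)); cv2.imwrite(f"pics/{c}0.png",read_camera(c))
E
```

```text
pics
{'time_s': 0.0, 'joints': array([ 1.20699445,  0.46839657, -0.01161371,  1.60364358,  0.00599973,
        1.0713968 , -0.05627057]), 'qvel': array([ 0.00173508,  0.00101928,  0.00150237, -0.00120131, -0.00018807,
       -0.00100127,  0.00079369]), 'tau': array([-1.23239930e-03, -5.32394564e+01,  2.10012443e-02, -2.51303244e+01,
        1.14532490e-02,  7.83029449e-03, -6.55730744e-06]), 'tool_pos': array([ 204.72433296, -616.31851735,  230.31748744]), 'orientation': array([-1.57091685,  0.00180568, -1.25001939]), 'contact_force': array([-0.21615085,  0.11903889, -0.68751798]), 'wrist_torque': array([-0.01757315, -0.0452051 , -0.01131633]), 'grip_width': 85.09142266676241}
{'fx': 512.1469607749381, 'fy': 512.1469607749381, 'cx': 327.71915732598904, 'cy': 192.71703395324812, 'k1': -0.023042732911357833, 'T': array([[-9.78471182e-01,  1.02990153e-01, -1.78849586e-01,
         2.35675885e+02],
       [-2.06326301e-01, -5.08544329e-01,  8.35949833e-01,
         1.19297810e+03],
       [-4.85834213e-03,  8.54854195e-01,  5.18845548e-01,
         8.61680732e+02],
       [ 0.00000000e+00,  0.00000000e+00,  0.00000000e+00,
         1.00000000e+00]])}
{'fx': 482.4385210005315, 'fy': 482.4385210005315, 'cx': 309.3653805961159, 'cy': 196.32700360511856, 'k1': -0.047439128504255065, 'T': array([[-4.68475030e-03,  9.95879360e-01, -9.05668427e-02,
         3.47515234e+02],
       [-9.99939152e-01, -3.76072890e-03,  1.03706050e-02,
         2.24788146e+01],
       [ 9.98727415e-03,  9.06099155e-02,  9.95836381e-01,
         1.55020038e+03],
       [ 0.00000000e+00,  0.00000000e+00,  0.00000000e+00,
         1.00000000e+00]])}
```

View pics/side0.png

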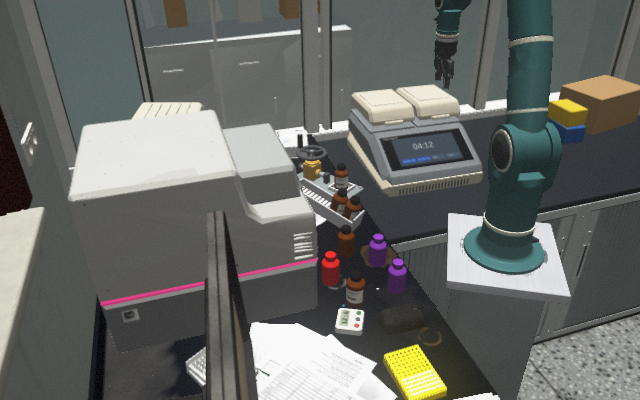

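View pics/top0.png

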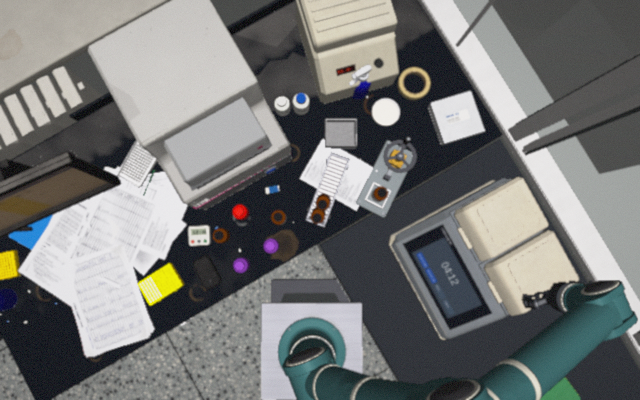

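Run:
```python
from station import readout, read_camera, camera_info, workorder, finder
import numpy as np
for c in("top","side"):
  for t in ["new_bottle_1","spent_bottle","lane","lane_front","lane_back","valve_stand","cradle","wheel_axis","handle_mid","return_bin","timer","rubber"]:
    print(c,t,[(np.round(d["at"]).astype(int).tolist(),round(d["confidence"],2)) for d in finder.pinpoint(t,c)])
print(readout.read_state()["time_s"])
```

```text
top new_bottle_1 [([418, 102, 2], 0.75), ([366, 282, 0], 0.72), ([330, 120, 1], 0.67), ([272, 218, -3], 0.66), ([436, 219, 3], 0.45), ([367, 356, -2], 0.22)]
top spent_bottle []
top lane [([432, -24, -3], 0.93)]
top lane_front [([439, -26, 23], 0.97)]
top lane_back [([559, -70, 58], 0.79), ([431, -24, -1], 0.33)]
top valve_stand [([438, -23, 22], 0.73), ([645, -282, 141], 0.72), ([546, -242, 2], 0.64)]
top cradle [([489, -214, 17], 0.68)]
top wheel_axis [([604, -267, 146], 0.68)]
top handle_mid [([644, -284, 141], 0.6)]
top return_bin [([686, -93, -2], 0.9)]
top timer [([370, 356, 3], 0.93)]
top rubber [([489, -216, 14], 0.44), ([510, 128, 1], 0.39), ([475, -36, 35], 0.24)]
side new_bottle_1 [([367, 282, -1], 0.85), ([270, 220, 2], 0.65), ([420, 102, -1], 0.6), ([330, 126, -3], 0.59)]
side spent_bottle [([491, -211, 11], 0.55)]
side lane [([435, -26, 2], 0.72)]
side lane_front [([437, -21, 18], 0.57)]
side lane_back [([563, -73, 58], 0.56), ([495, -213, 14], 0.19)]
side valve_stand [([546, -241, -3], 0.88)]
side cradle [([496, -211, 14], 0.79)]
side wheel_axis [([600, -275, 140], 0.81)]
side handle_mid [([642, -285, 141], 0.82), ([547, -242, -4], 0.48)]
side return_bin [([547, -241, -3], 0.62)]
side timer [([363, 358, -3], 0.95)]
side rubber []
1.3
```

Run:
```python
import cv2
a=cv2.imread("pics/top0.png"); cv2.imwrite("pics/top0c.png",cv2.resize(a[80:310,180:440],None,fx=3,fy=2.6,interpolation=cv2.INTER_CUBIC)[:598])
b=cv2.imread("pics/side0.png"); cv2.imwrite("pics/side0c.png",cv2.resize(b[130:340,280:450],None,fx=2.8,fy=2.8,interpolation=cv2.INTER_CUBIC))
```

```text
(no output)
```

View pics/top0c.png

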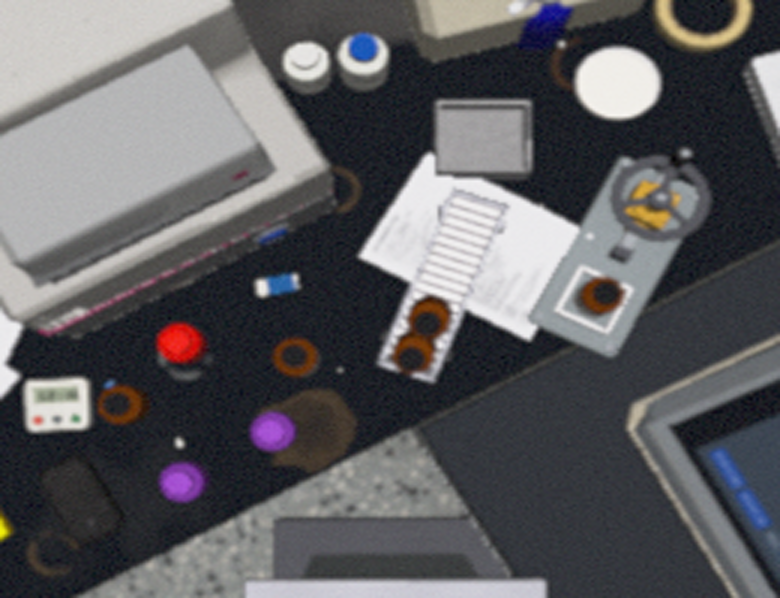

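View pics/side0c.png

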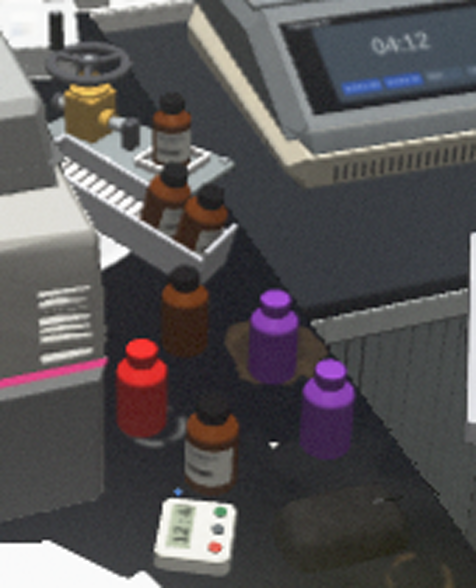

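Two loose amber bottles: top (296,356)/(120,404) in the enlarged crop, which is about (278,217) and (220,235) in the original. The purple pair, (270,245) and (240,265), and the red one at (240,212) are look-alikes. There is no third amber bottle; the rings at (340,190) and (50,555) in the crop are stains. Next I refine the poses.

```bash
cat > h.py <<'E'
from station import readout, read_camera, camera_info, workorder, finder
import numpy as np, cv2, json
from scipy.spatial.transform import Rotation as Ro
def proj(P,c):
    i=camera_info(c); T=np.linalg.inv(i["T"]); p=T[:3,:3]@np.array(P,float)+T[:3,3]
    x,y=p[0]/-p[2],-p[1]/-p[2]; s=1+i["k1"]*(x*x+y*y)
    return np.array([i["fx"]*x*s+i["cx"],i["fy"]*y*s+i["cy"]])
def ray(u,v,c):
    i=camera_info(c); x,y=(u-i["cx"])/i["fx"],(v-i["cy"])/i["fy"]; a,b=x,y
    for _ in range(20):
        s=1+i["k1"]*(a*a+b*b); a,b=x/s,y/s
    return i["T"][:3,3], i["T"][:3,:3]@np.array([a,-b,-1])
def atz(u,v,z,c):
    o,d=ray(u,v,c); return o+d*(z-o[2])/d[2]
def Rt(yaw,tilt): return Ro.from_euler('z',yaw,degrees=True)*Ro.from_euler('x',-90+tilt,degrees=True)
def step(a,b):
    """a,b=(x,y,z,yaw,tilt) -> rotvec, shift(m) in tool frame of a"""
    A,B=Rt(*a[3:]),Rt(*b[3:]); rv=(A.inv()*B).as_rotvec(); sh=A.inv().apply(np.array(b[:3],float)-np.array(a[:3],float))/1000
    return np.r_[rv,sh]
def cur():
    s=readout.read_state(); R=Ro.from_euler('xyz',s["orientation"]); 
    m=R.as_matrix(); yaw=np.degrees(np.arctan2(m[1,0],m[0,0])); t=(Ro.from_euler('z',-yaw,degrees=True)*R).as_euler('xyz',degrees=True)
    return [*s["tool_pos"],yaw,t[0]+90], t[1], s
def chain(wps,start=None):
    a=start or cur()[0]; print("cur",np.round(a,1))
    for w in wps:
        r=step(a,w); print(w,"->",np.round(r,3).tolist(),"rows>=",int(np.ceil(max(np.linalg.norm(r[3:])/.0417,np.degrees(np.linalg.norm(r[:3]))/7.16)))); a=w
def find(t,c,n=1):
    return [(np.round(d["at"]).astype(int).tolist(),round(d["confidence"],2)) for d in finder.pinpoint(t,c)]
def snap(c,name,box=None,f=3):
    im=read_camera(c)
    if box: im=im[box[1]:box[3],box[0]:box[2]]; im=cv2.resize(im,None,fx=f,fy=f,interpolation=cv2.INTER_CUBIC)
    cv2.imwrite("pics/"+name,im)
E
python3 - <<'E'
from h import *
for k in range(3):
  for c in("top","side"):
    read_camera(c)
    for t in ["lane_front","lane_back","cradle","wheel_axis","handle_mid"]:
      print(c,t,find(t,c)[:2])
print(readout.read_state()["time_s"])
E
```

```text
top lane_front [([442, -24, 23], 0.57)]
top lane_back [([556, -70, 58], 0.62), ([434, -23, -2], 0.53)]
top cradle [([490, -217, 16], 0.71)]
top wheel_axis []
top handle_mid [([646, -284, 141], 0.61)]
side lane_front [([435, -24, 20], 0.69)]
side lane_back [([562, -70, 59], 0.65), ([435, -23, 18], 0.24)]
side cradle [([497, -210, 14], 0.84)]
side wheel_axis [([603, -273, 141], 0.69)]
side handle_mid [([646, -286, 143], 0.83)]
top lane_front [([439, -26, 23], 0.8), ([490, -213, 14], 0.39)]
top lane_back [([559, -71, 56], 0.85)]
top cradle [([490, -213, 14], 0.95)]
top wheel_axis [([607, -268, 144], 0.82)]
top handle_mid [([647, -282, 138], 0.56)]
side lane_front [([435, -24, 16], 0.81)]
side lane_back [([562, -71, 56], 0.63)]
side cradle [([497, -210, 14], 0.89)]
side wheel_axis [([603, -277, 142], 0.67)]
side handle_mid [([641, -287, 142], 0.84)]
top lane_front [([438, -26, 22], 0.71)]
top lane_back []
top cradle [([490, -215, 15], 0.98), ([476, -35, 34], 0.5)]
top wheel_axis [([644, -280, 140], 0.72), ([605, -268, 146], 0.71)]
top handle_mid [([646, -280, 144], 0.96)]
side lane_front [([436, -25, 17], 0.61), ([440, -25, 26], 0.4)]
side lane_back [([563, -71, 57], 0.74)]
side cradle [([494, -212, 14], 0.82), ([440, -24, 25], 0.71)]
side wheel_axis [([600, -277, 144], 0.85), ([438, -24, 17], 0.6)]
side handle_mid [([438, -26, 22], 0.64), ([562, -73, 55], 0.18)]
3.1
```

```bash
cat > ov.py <<'E'
from h import *
def overlay(imname,c,box,f,out,stand=(603.5,-272,493,-213),lane=(438,-25,-20.6)):
    im=cv2.imread(imname); im=im[box[1]:box[3],box[0]:box[2]]; im=cv2.resize(im,None,fx=f,fy=f,interpolation=cv2.INTER_CUBIC)
    def pl(pts,col):
        q=[((proj(p,c)-np.array(box[:2])+.5)*f-.5) for p in pts]; cv2.polylines(im,[np.round(q).astype(np.int32).reshape(-1,1,2)],True,col,1,cv2.LINE_AA)
    w=np.array(stand[:2]);cr=np.array(stand[2:]); yv=(cr-w)/np.linalg.norm(cr-w); xv=np.array([yv[1],-yv[0]]); o=(w+cr)/2
    S=lambda x,y,z:[*(o+x*xv+y*yv),z]
    pl([S(-52,-116,12),S(52,-116,12),S(52,116,12),S(-52,116,12)],(0,255,255))
    for h in(27,32):pl([S(s*h,62.5+t*h,24) for s,t in((-1,-1),(1,-1),(1,1),(-1,1))],(0,255,0))
    pl([S(51.5*np.cos(a),-62.5+51.5*np.sin(a),109) for a in np.linspace(0,6.28,40)],(255,0,255))
    a=np.radians(lane[2]);lx=np.array([np.cos(a),np.sin(a)]);ly=np.array([-lx[1],lx[0]]);lo=np.array(lane[:2])
    s15,c15=np.sin(np.radians(15)),np.cos(np.radians(15))
    def L(s,y,n): # s along floor, n normal
        return [*(lo+lx*(s*c15-n*s15)+ly*y),22+s*s15+n*c15]
    s0=-24;s1=s0+211
    pl([L(s0,-26,26),L(s1,-26,26),L(s1,26,26),L(s0,26,26)],(0,255,0))
    for k in range(2):pl([L(46*k+14*np.cos(t),14*np.sin(t),86) for t in np.linspace(0,6.28,30)],(255,255,0))
    cv2.imwrite(out,im)
E
python3 - <<'E'
from ov import *
overlay("pics/top0.png","top",(290,120,430,240),5,"pics/ovt1.png")
overlay("pics/side0.png","side",(290,130,380,240),5,"pics/ovs1.png")
E
```

```text
(no output)
```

View pics/ovt1.png

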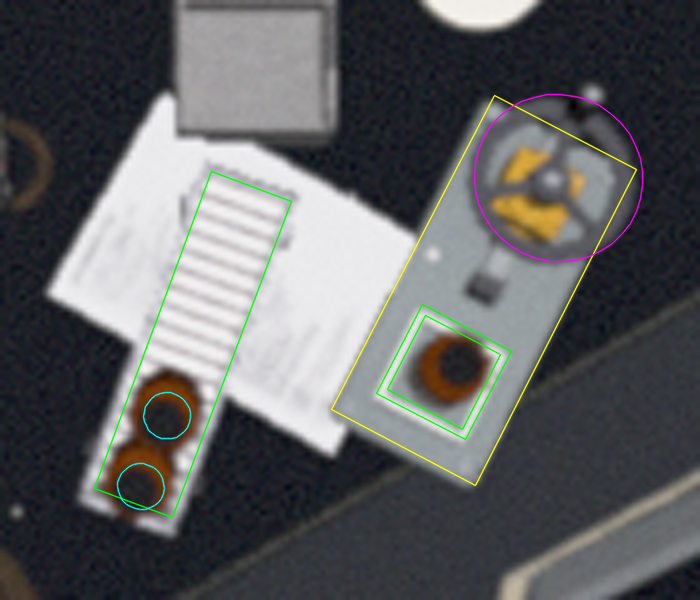

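View pics/ovs1.png

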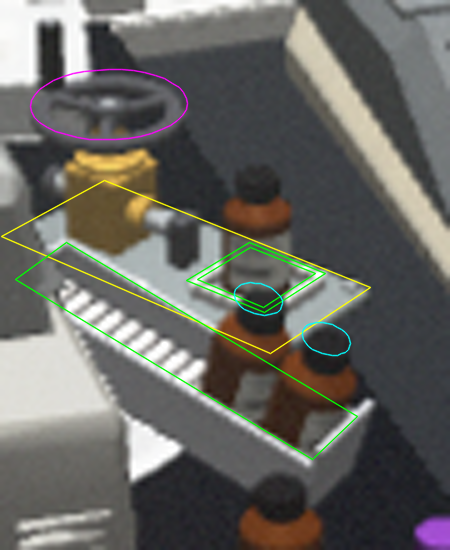

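Run:
```python
from h import *
print(atz(383,192,98,"top"), atz(290+258/5,130+172/5,98,"side"))
chain([(492,-213,250,62,0),(492,-213,42,62,0)])
```

```text
[ 491.92160601 -216.06427308   98.        ] [ 491.50961788 -214.98057711   98.        ]
cur [ 204.9 -616.8  231.3  -71.6   -0. ]
(492, -213, 250, 62, 0) -> [0.0, -2.332, -0.0, -0.293, -0.019, 0.4] rows>= 19
(492, -213, 42, 62, 0) -> [0.0, 0.0, 0.0, 0.0, 0.208, -0.0] rows>= 5
```

Run:
```python
from h import *
chain([(205,-617,340,-6,0),(350,-420,340,30,0),(492,-215,250,62,0),(492,-215,120,62,0)])
```

```text
cur [ 204.9 -616.8  231.3  -71.6   -0. ]
(205, -617, 340, -6, 0) -> [0.0, -1.145, -0.0, 0.0, -0.109, 0.0] rows>= 10
(350, -420, 340, 30, 0) -> [0.0, -0.628, 0.0, 0.124, 0.0, 0.211] rows>= 6
(492, -215, 250, 62, 0) -> [0.0, -0.559, 0.0, 0.225, 0.09, 0.107] rows>= 7
(492, -215, 120, 62, 0) -> [0.0, 0.0, 0.0, 0.0, 0.13, -0.0] rows>= 4
```

play_rows(steps=[[[0,-0.115,0,0,-0.03,0,0],[0,-0.23,0,0,-0.06,0,0],[0,-0.345,0,0,-0.09,0,0],[0,-0.46,0,0,-0.109,0,0],[0,-0.575,0,0,-0.109,0,0],[0,-0.69,0,0,-0.109,0,0],[0,-0.805,0,0,-0.109,0,0],[0,-0.92,0,0,-0.109,0,0],[0,-1.035,0,0,-0.109,0,0],[0,-1.145,0,0,-0.109,0,0]]])

```text
time_s: 3.93
tool_pos: [204.9, -616.8, 340.3]
orientation: [-1.571, 0.0, -0.1]
contact_force: [0.5, -0.7, -0.8]
grip_width: 85.3
```

play_rows(steps=[[[0,-0.1,0,0.02,0,0.033,0],[0,-0.2,0,0.04,0,0.067,0],[0,-0.3,0,0.06,0,0.1,0],[0,-0.4,0,0.08,0,0.135,0],[0,-0.51,0,0.1,0,0.17,0],[0,-0.628,0,0.124,0,0.211,0],[0,-0.628,0,0.124,0,0.211,0]]])

```text
time_s: 4.52
tool_pos: [355.9, -412.8, 341.2]
orientation: [-1.571, -0.003, 0.538]
contact_force: [0.5, 0.1, -0.0]
grip_width: 85.3
```

play_rows(steps=[[[0,-0.09,0,0.035,0.01,0.015,0],[0,-0.18,0,0.07,0.02,0.032,0],[0,-0.27,0,0.105,0.035,0.05,0],[0,-0.36,0,0.14,0.05,0.065,0],[0,-0.45,0,0.175,0.065,0.08,0],[0,-0.53,0,0.205,0.08,0.097,0],[0,-0.559,0,0.225,0.09,0.107,0],[0,-0.559,0,0.225,0.09,0.107,0],[0,-0.559,0,0.225,0.09,0.107,0]]])

```text
time_s: 5.27
tool_pos: [492.2, -213.8, 249.8]
orientation: [-1.57, -0.0, 1.084]
contact_force: [0.5, -0.5, -0.2]
grip_width: 85.5
```

Run:
```python
from h import *
chain([(492,-215,120,62,0),(492,-215,41,62,0)])
c=cur(); print(c[1],c[2]["contact_force"],c[2]["time_s"],c[2]["joints"])
```

```text
cur [ 4.922e+02 -2.138e+02  2.498e+02  6.210e+01  1.000e-01]
(492, -215, 120, 62, 0) -> [-0.001, 0.002, -0.0, -0.001, 0.13, -0.001] rows>= 4
(492, -215, 41, 62, 0) -> [0.0, 0.0, 0.0, 0.0, 0.079, -0.0] rows>= 2
-0.01434931766111243 [ 0.48049671 -0.48430786 -0.18947368] 5.2667 [ 0.87603437  0.33500907 -0.64262502  1.82819523  0.22803496  1.05403039
  1.23045796]
```

play_rows(steps=[[[0,0,0,0,0.035,-0.001,0],[0,0,0,0,0.07,-0.001,0],[0,0,0,0,0.105,-0.001,0],[0,0,0,0,0.14,-0.001,0],[0,0,0,0,0.17,-0.001,0],[0,0,0,0,0.195,-0.001,0],[0,0,0,0,0.208,-0.001,0],[0,0,0,0,0.208,-0.001,0]]])

```text
time_s: 5.93
tool_pos: [490.7, -216.5, 40.0]
orientation: [-1.566, 0.001, 1.079]
contact_force: [-0.7, 0.6, 0.3]
grip_width: 85.3
```

play_rows(steps=[[[0,0,0,0,0,0,100],[0,0,0,0,0,0,180],[0,0,0,0,0,0,255],[0,0,0,0,0,0,255],[0,0,0,0,0,0,255],[0,0,0,0,0,0,255]]])

```text
time_s: 6.43
tool_pos: [494.0, -216.2, 44.4]
orientation: [-1.574, 0.0, 1.082]
contact_force: [-1.2, 0.9, 5.9]
grip_width: 42.7
```

Run:
```python
from h import *
c=cur(); print(c[0],c[2]["contact_force"],c[2]["grip_width"])
snap("top","t1.png",(290,120,450,250),4.5); snap("side","s1.png",(290,100,420,240),4)
read_camera("top");print(find("return_bin","top"))
```

```text
[np.float64(493.99820235599236), np.float64(-216.1531627124113), np.float64(44.36351665100764), np.float64(61.972541857790695), np.float64(-0.2000610020728999)] [-1.15606972  0.85251331  5.85374339] 42.73878472672419
[([689, -91, -4], 0.72)]
```

View pics/s1.png

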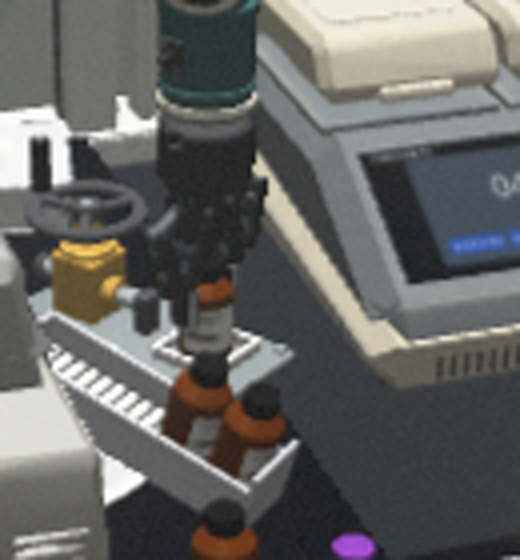

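View pics/t1.png

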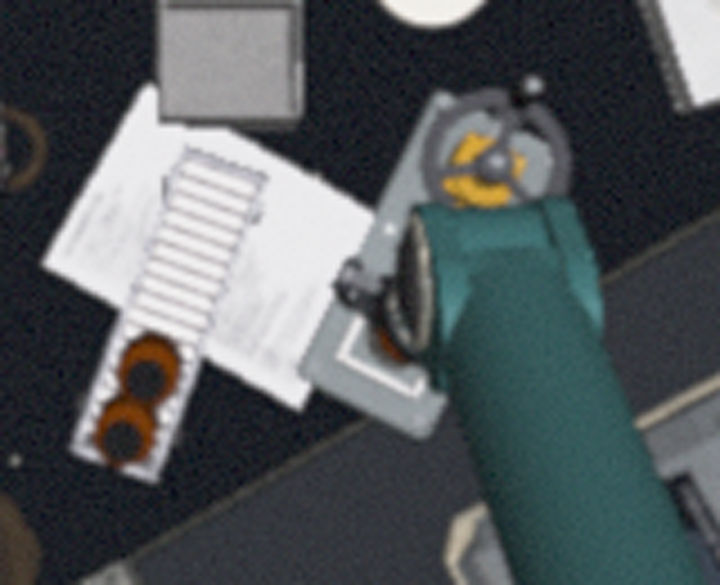

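play_rows(steps=[[[0,0,0,0,-0.03,0,255],[0,0,0,0,-0.06,0,255],[0,0,0,0,-0.09,0,255],[0,0,0,0,-0.12,0,255],[0,0,0,0,-0.15,0,255],[0,0,0,0,-0.18,0,255],[0,0,0,0,-0.2,0,255],[0,0,0,0,-0.2,0,255],[0,0,0,0,-0.2,0,255]]])

```text
time_s: 7.38
tool_pos: [493.1, -215.8, 244.0]
orientation: [-1.574, 0.001, 1.082]
contact_force: [-0.9, -0.4, -2.3]
grip_width: 42.4
```

Run:
```python
from h import *
c=cur(); print(c[0],c[2]["contact_force"],c[2]["grip_width"])
snap("side","s2.png",(290,50,450,240),3)
chain([(560,-160,240,90,0),(688,-92,240,90,0),(688,-92,90,90,0)])
```

```text
[np.float64(493.14835885154764), np.float64(-215.77037970331577), np.float64(243.98089482841777), np.float64(61.97154612221134), np.float64(-0.20556934954582573)] [-0.85658449 -0.42549692 -2.3260017 ] 42.37895847624267
cur [ 492.3 -215.5  242.5   62.    -0. ]
(560, -160, 240, 90, 0) -> [0.001, -0.489, -0.0, 0.081, 0.003, -0.034] rows>= 4
(688, -92, 240, 90, 0) -> [0.0, 0.0, 0.0, 0.068, -0.0, -0.128] rows>= 4
(688, -92, 90, 90, 0) -> [0.0, 0.0, 0.0, 0.0, 0.15, -0.0] rows>= 4
```

View pics/s2.png

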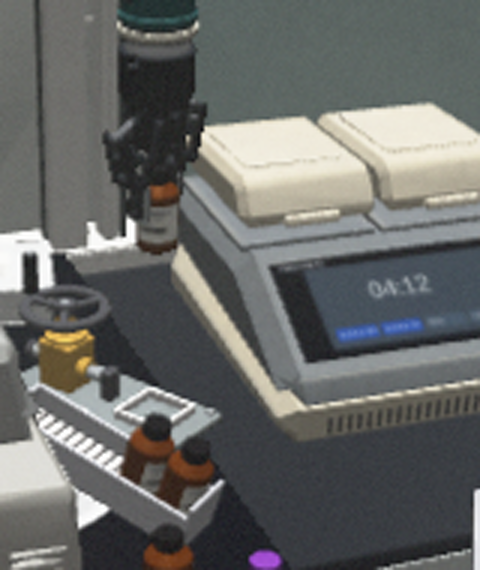

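Run:
```python
from h import *
print(atz(341.2,133,36,"top"))
for u,v in((325.2,118.5),(357,118.5),(325.2,147.3)): print(atz(u,v,38,"top"))
chain([(560,-160,240,90,0),(687,-93,240,90,0),(687,-93,90,90,0),(687,-93,39,90,0)])
```

```text
[688.02441909 -95.96807674  36.        ]
[734.90412903 -45.10959636  38.        ]
[ 734.79277606 -147.03384962   38.        ]
[641.38977006 -44.35518391  38.        ]
cur [ 492.3 -215.5  242.5   62.    -0. ]
(560, -160, 240, 90, 0) -> [0.001, -0.489, -0.0, 0.081, 0.003, -0.034] rows>= 4
(687, -93, 240, 90, 0) -> [0.0, 0.0, 0.0, 0.067, -0.0, -0.127] rows>= 4
(687, -93, 90, 90, 0) -> [0.0, 0.0, 0.0, 0.0, 0.15, -0.0] rows>= 4
(687, -93, 39, 90, 0) -> [0.0, 0.0, 0.0, 0.0, 0.051, -0.0] rows>= 2
```

play_rows(steps=[[[0,-0.07,0,0.013,0,-0.006,255],[0,-0.15,0,0.027,0,-0.012,255],[0,-0.24,0,0.04,0,-0.018,255],[0,-0.33,0,0.055,0,-0.024,255],[0,-0.42,0,0.07,0,-0.03,255],[0,-0.489,0,0.081,0,-0.034,255]]])

```text
time_s: 7.93
tool_pos: [560.8, -158.6, 240.5]
orientation: [-1.568, -0.002, 1.576]
contact_force: [-0.3, 0.4, -1.7]
grip_width: 42.5
```

play_rows(steps=[[[0,0,0,0.012,0,-0.025,255],[0,0,0,0.025,0,-0.05,255],[0,0,0,0.038,0,-0.075,255],[0,0,0,0.05,0,-0.1,255],[0,0,0,0.06,0,-0.12,255],[0,0,0,0.065,0,-0.127,255],[0,0,0,0.065,0,-0.127,255]]])

```text
time_s: 8.52
tool_pos: [688.0, -92.3, 239.9]
orientation: [-1.568, -0.002, 1.574]
contact_force: [-0.2, 0.9, -2.4]
grip_width: 42.7
```

Run:
```python
from h import *
c=cur(); print(c[2]["contact_force"],c[2]["grip_width"])
read_camera("top");print(find("return_bin","top"))
chain([(688,-95,39,90,0)])
snap("top","t2.png",(290,80,450,250),3.5)
```

```text
[-0.20003335  0.93120186 -2.35467618] 42.68644091789564
[([688, -92, -1], 0.58)]
cur [ 6.866e+02 -9.510e+01  2.408e+02  9.000e+01  2.000e-01]
(688, -95, 39, 90, 0) -> [-0.003, 0.001, -0.0, 0.0, 0.202, -0.002] rows>= 5
```

View pics/t2.png

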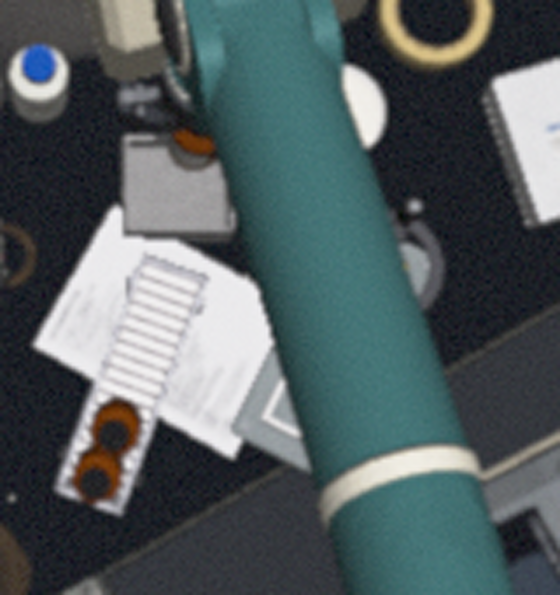

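play_rows(steps=[[[0,0,0,0,0.03,-0.001,255],[0,0,0,0,0.06,-0.001,255],[0,0,0,0,0.09,-0.001,255],[0,0,0,0,0.12,-0.001,255],[0,0,0,0,0.15,-0.001,255],[0,0,0,0,0.17,-0.001,255],[0,0,0,0,0.19,-0.001,255],[0,0,0,0,0.2,-0.001,255],[0,0,0,0,0.2,-0.001,255]]])

```text
time_s: 9.42
tool_pos: [686.3, -96.4, 39.8]
orientation: [-1.566, 0.0, 1.57]
contact_force: [-0.5, 0.7, -1.0]
grip_width: 42.3
```

Run:
```python
from h import *
c=cur(); print(c[0],c[2]["contact_force"],c[2]["grip_width"])
snap("top","t3.png",(290,80,450,250),3.5)
snap("side","s3.png",(190,50,450,250),3)
```

```text
[np.float64(686.2539179736386), np.float64(-96.35873208384544), np.float64(39.80858630156592), np.float64(89.92977573827731), np.float64(0.27801457941808394)] [-0.45538447  0.68336626 -0.95605163] 42.26855397517359
```

View pics/t3.png

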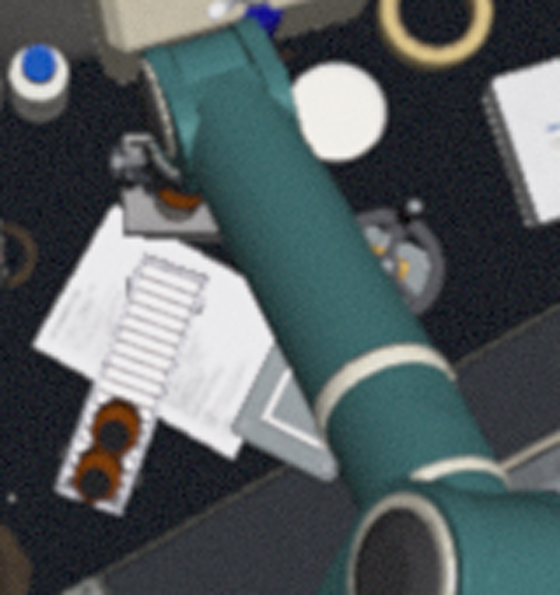

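View pics/s3.png

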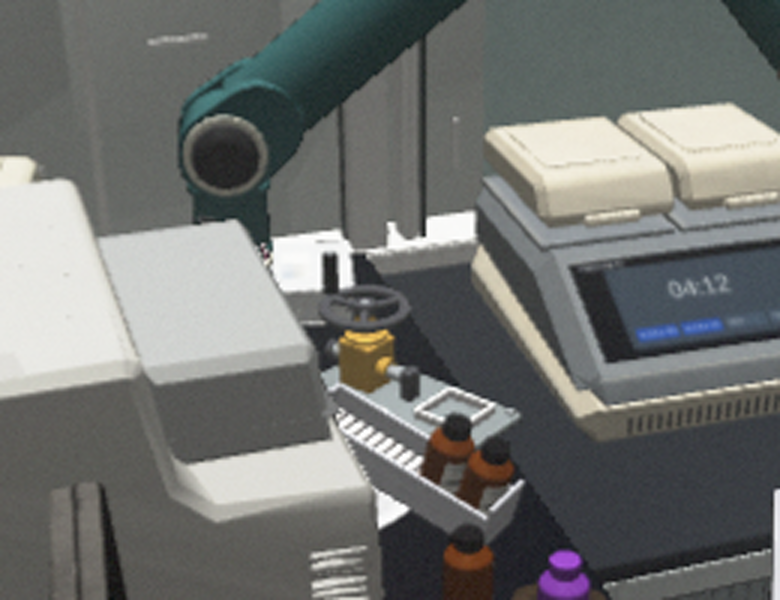

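play_rows(steps=[[[0,0,0,0,0.002,0,255],[0,0,0,0,0.002,0,90],[0,0,0,0,0.002,0,85],[0,0,0,0,0.002,0,85],[0,0,0,0,0.002,0,85],[0,0,0,0,-0.02,0,80],[0,0,0,0,-0.05,0,60],[0,0,0,0,-0.09,0,30],[0,0,0,0,-0.13,0,0],[0,0,0,0,-0.17,0,0]]])

```text
time_s: 10.35
tool_pos: [688.5, -94.6, 214.2]
orientation: [-1.571, -0.0, 1.571]
contact_force: [1.6, -0.3, -0.1]
grip_width: 85.1
```

Run:
```python
from h import *
c=cur(); print(c[2]["contact_force"],c[2]["grip_width"])
snap("top","t4.png",(290,80,450,250),3.5)
# lane pickup of bottle 1
l=np.radians(-20.6);lx=np.array([np.cos(l),np.sin(l)]);s,k=np.sin(np.radians(15)),np.cos(np.radians(15))
f=np.array([438,-25])
def pt(n): p=f-lx*n*s; return (*np.round(p,1),round(22+n*k,1),69.4,-15)
print(pt(30),pt(110))
chain([(600,-100,240,75,0),pt(130),pt(30)])
```

```text
[ 1.63700117 -0.25079043 -0.13251729] 85.13521451931865
(np.float64(430.7), np.float64(-22.3), np.float64(51.0), 69.4, -15) (np.float64(411.4), np.float64(-15.0), np.float64(128.3), 69.4, -15)
cur [693.  -94.2 224.1  90.   -0.8]
(600, -100, 240, 75, 0) -> [0.014, 0.262, 0.002, -0.006, -0.017, 0.093] rows>= 3
(np.float64(406.5), np.float64(-13.2), np.float64(147.6), 69.4, -15) -> [-0.262, 0.097, 0.013, 0.034, 0.092, 0.209] rows>= 6
(np.float64(430.7), np.float64(-22.3), np.float64(51.0), 69.4, -15) -> [0.0, 0.0, 0.0, -0.0, 0.1, 0.0] rows>= 3
```

View pics/t4.png

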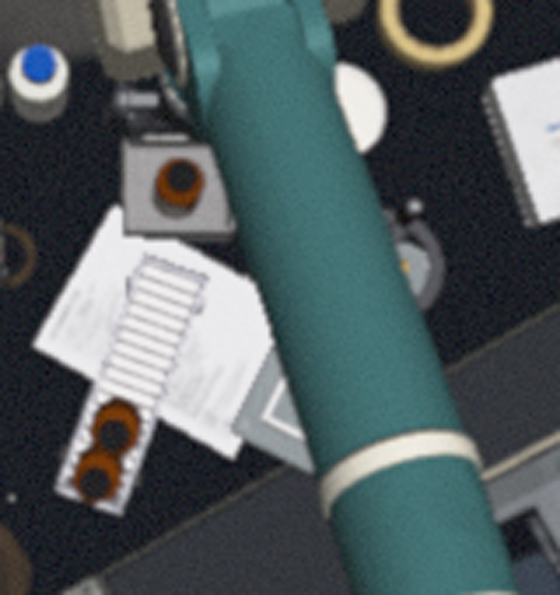

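Spent bottle stands upright in the bin at (180,185) in the crop. Now the lane's front bottle.

play_rows(steps=[[[0,0.05,0,0,-0.01,0.02,0],[0,0.13,0,0,-0.015,0.045,0],[0,0.2,0,-0.002,-0.016,0.07,0],[0.014,0.262,0,-0.006,-0.016,0.093,0],[0.014,0.262,0,-0.006,-0.016,0.093,0],[0.014,0.262,0,-0.006,-0.016,0.093,0]]])

```text
time_s: 10.9
tool_pos: [595.5, -101.5, 228.8]
orientation: [-1.558, 0.003, 1.309]
contact_force: [-0.6, -0.3, 0.2]
grip_width: 85.4
```

Run:
```python
from h import *
chain([(431,-22,200,69.4,0),(431,-22,150,69.4,-15),(431,-22,51,69.4,-15)])
```

```text
cur [ 595.5 -101.5  228.8   75.     0.7]
(431, -22, 200, 69.4, 0) -> [-0.013, 0.098, -0.001, 0.034, 0.031, 0.179] rows>= 5
(431, -22, 150, 69.4, -15) -> [-0.262, 0.0, 0.0, 0.0, 0.05, -0.0] rows>= 3
(431, -22, 51, 69.4, -15) -> [0.0, 0.0, 0.0, 0.0, 0.096, 0.026] rows>= 3
```

play_rows(steps=[[[0,0.02,0,0.007,0.006,0.036,0],[0,0.04,0,0.014,0.012,0.072,0],[0,0.06,0,0.02,0.018,0.108,0],[0,0.08,0,0.027,0.025,0.14,0],[-0.013,0.098,0,0.033,0.03,0.17,0],[-0.013,0.098,0,0.034,0.031,0.179,0],[-0.013,0.098,0,0.034,0.031,0.179,0]]])

```text
time_s: 11.48
tool_pos: [430.1, -20.5, 199.7]
orientation: [-1.57, 0.004, 1.215]
contact_force: [1.6, -0.8, 0.1]
grip_width: 85.4
```

play_rows(steps=[[[-0.09,0,0,0,0.015,0,0],[-0.18,0,0,0,0.03,0,0],[-0.262,0,0,0,0.05,0,0],[-0.262,0,0,0,0.05,0,0],[-0.262,0,0,0,0.05,0,0],[-0.262,0,0,0,0.05,0,0]]])

```text
time_s: 11.98
tool_pos: [434.0, -21.4, 151.0]
orientation: [-1.833, 0.001, 1.211]
contact_force: [1.8, 0.0, 1.0]
grip_width: 85.4
```

Run:
```python
from h import *
c=cur();print(c[2]["joints"])
chain([(431,-22,51,69.4,-15)])
snap("top","t5.png",(290,80,450,250),3.5)
snap("side","s5.png",(290,80,450,250),3.5)
```

```text
[ 0.52790835  0.18495712 -0.6809361   2.31370239  0.51241595  0.50415668
  0.65104871]
cur [434.  -21.4 151.   69.4 -15. ]
(431, -22, 51, 69.4, -15) -> [0.0, 0.0, 0.0, -0.002, 0.096, 0.028] rows>= 3
```

View pics/s5.png

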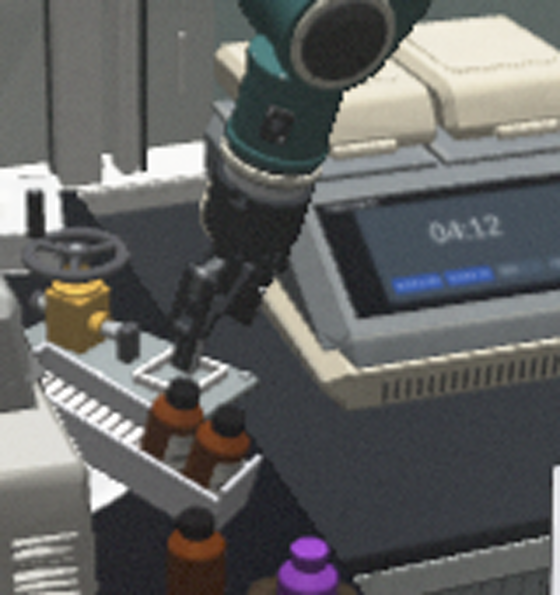

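play_rows(steps=[[[0,0,0,-0.001,0.025,0.007,0],[0,0,0,-0.002,0.05,0.014,0],[0,0,0,-0.002,0.075,0.021,0],[0,0,0,-0.002,0.09,0.026,0],[0,0,0,-0.002,0.097,0.028,0],[0,0,0,-0.002,0.097,0.028,0],[0,0,0,-0.002,0.097,0.028,0]]])

```text
time_s: 12.67
tool_pos: [430.0, -23.3, 49.0]
orientation: [-1.833, 0.002, 1.211]
contact_force: [0.4, -0.3, 0.9]
grip_width: 85.2
```

Run:
```python
from h import *
c=cur();print(c[0],c[2]["contact_force"])
snap("top","t6.png",(290,130,400,240),5)
snap("side","s6.png",(290,100,400,240),4)
```

```text
[np.float64(429.99506369529564), np.float64(-23.256099207446706), np.float64(49.01147450354236), np.float64(69.36238922918447), np.float64(-15.01635085979784)] [ 0.37597949 -0.33504475  0.91158459]
```

View pics/s6.png

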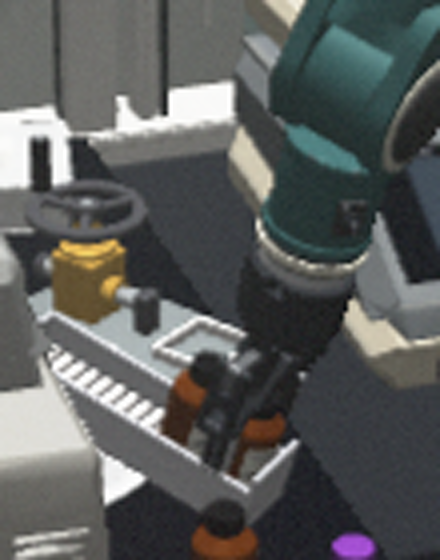

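View pics/t6.png

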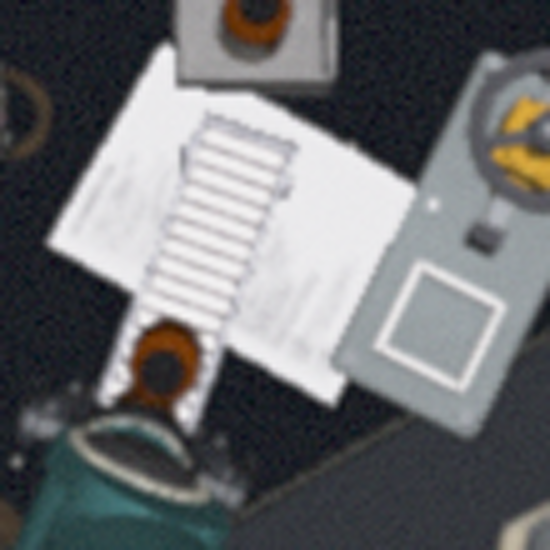

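play_rows(steps=[[[0,0,0,0,-0.002,0,0],[0,0,0,0,-0.002,0,80],[0,0,0,0,-0.002,0,110],[0,0,0,0,-0.002,0,255],[0,0,0,0,-0.002,0,255],[0,0,0,0,-0.002,0,255],[0,0,0,0,-0.002,0,255],[0,0,0,0,-0.002,0,255]]])

```text
time_s: 13.43
tool_pos: [428.3, -23.0, 51.3]
orientation: [-1.833, 0.003, 1.211]
contact_force: [-3.6, 1.2, 9.7]
grip_width: 42.7
```

Run:
```python
from h import *
c=cur();print(c[0],c[2]["contact_force"],c[2]["grip_width"])
print(atz(290+441.5/5-.4,130+324.5/5-.4,24,"top"), [atz(290+a/5-.4,130+b/5-.4,24,"top")[:2].round(1) for a,b in((420,262),(505,303),(462,388),(378,345))])
# side s6/s3: 
print(atz(290+208/4,100+343/4,24,"side"))
```

```text
[np.float64(428.3394772017282), np.float64(-22.999670077492343), np.float64(51.323209822222566), np.float64(69.38893194671562), np.float64(-15.051176161620944)] [-3.58939355  1.22867484  9.7244947 ] 42.68158811430826
[ 491.33562585 -211.76421951   24.        ] [array([ 531.5, -198.7]), array([ 505. , -252.7]), array([ 450.7, -224.1]), array([ 478.4, -171. ])]
[ 488.23590457 -208.16791808   24.        ]
```

play_rows(steps=[[[0,0,0,0,-0.01,0,255],[0,0,0,0,-0.025,0,255],[0,0,0,0,-0.04,0,255],[0,0,0,0,-0.055,0,255],[0,0,0,0,-0.07,0,255],[0,0,0,0,-0.085,0,255],[0,0,0,0,-0.1,0.0,255],[0,0,0,0,-0.11,-0.02,255],[0,0,0,0,-0.11,-0.02,255],[0,0,0,0,-0.11,-0.02,255]]])

```text
time_s: 14.27
tool_pos: [420.1, -20.0, 162.5]
orientation: [-1.834, 0.002, 1.209]
contact_force: [-0.8, -0.1, -1.9]
grip_width: 42.3
```

Run:
```python
from h import *
c=cur();print(c[0],c[2]["contact_force"],c[2]["grip_width"])
chain([(440,-90,180,66,0),(490,-212,120,62.5,0),(490,-212,42,62.5,0)])
snap("top","t7.png",(290,130,400,240),5)
snap("side","s7.png",(290,80,400,240),4)
```

```text
[np.float64(420.09173866256214), np.float64(-19.960178081434584), np.float64(162.4733753152359), np.float64(69.28661774914883), np.float64(-15.062071925240943)] [-0.7703357  -0.14284907 -1.92900925] 42.31320078351781
cur [420.1 -20.  162.5  69.3 -15.1]
(440, -90, 180, 66, 0) -> [0.263, 0.057, 0.008, -0.058, -0.006, -0.046] rows>= 3
(490, -212, 120, 62.5, 0) -> [0.0, 0.061, -0.0, -0.091, 0.06, -0.095] rows>= 4
(490, -212, 42, 62.5, 0) -> [0.0, 0.0, 0.0, 0.0, 0.078, -0.0] rows>= 2
```

View pics/s7.png

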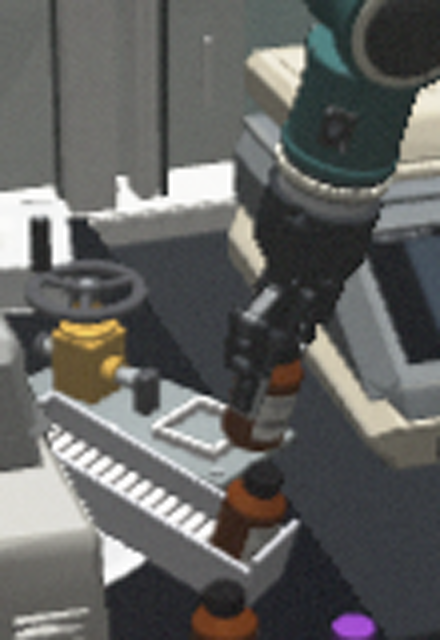

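View pics/t7.png

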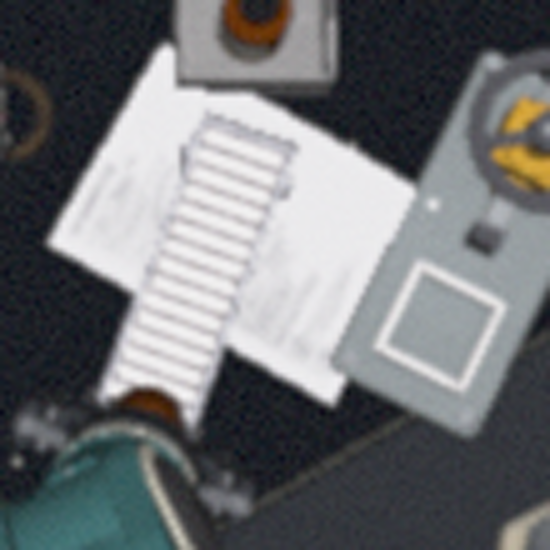

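play_rows(steps=[[[0.05,0.01,0,-0.01,-0.005,-0.008,255],[0.1,0.02,0,-0.02,-0.01,-0.016,255],[0.15,0.03,0,-0.03,-0.01,-0.024,255],[0.2,0.04,0,-0.045,-0.01,-0.035,255],[0.263,0.057,0.008,-0.058,-0.006,-0.046,255],[0.263,0.057,0.008,-0.058,-0.006,-0.046,255]]])

```text
time_s: 14.87
tool_pos: [441.1, -92.4, 178.7]
orientation: [-1.567, 0.003, 1.148]
contact_force: [1.4, 0.5, -1.2]
grip_width: 42.2
```

play_rows(steps=[[[0,0.01,0,-0.018,0.015,-0.019,255],[0,0.02,0,-0.036,0.03,-0.038,255],[0,0.03,0,-0.054,0.045,-0.057,255],[0,0.045,0,-0.072,0.06,-0.076,255],[0,0.061,0,-0.091,0.075,-0.095,255],[0,0.061,0,-0.091,0.08,-0.095,255],[0,0.061,0,-0.091,0.08,-0.095,255],[0,0.061,0,-0.091,0.08,-0.095,255]]])

```text
time_s: 15.53
tool_pos: [488.1, -208.9, 98.8]
orientation: [-1.566, 0.003, 1.094]
contact_force: [0.5, 0.3, -1.5]
grip_width: 42.3
```

Run:
```python
from h import *
c=cur();print(c[0],c[2]["contact_force"],c[2]["grip_width"])
chain([(490,-212,60,62.5,0),(490,-212,42,62.5,0)])
snap("top","t8.png",(290,130,420,240),5)
snap("side","s8.png",(300,120,380,210),6)
```

```text
[np.float64(488.05099503623813), np.float64(-208.92781471567622), np.float64(98.84333229008304), np.float64(62.68848312888128), np.float64(0.26103650281636703)] [ 0.54547238  0.25280787 -1.48375694] 42.262272784938936
cur [ 4.881e+02 -2.089e+02  9.880e+01  6.270e+01  3.000e-01]
(490, -212, 60, 62.5, 0) -> [-0.005, 0.003, -0.0, -0.002, 0.039, -0.003] rows>= 1
(490, -212, 42, 62.5, 0) -> [0.0, 0.0, 0.0, 0.0, 0.018, -0.0] rows>= 1
```

View pics/s8.png

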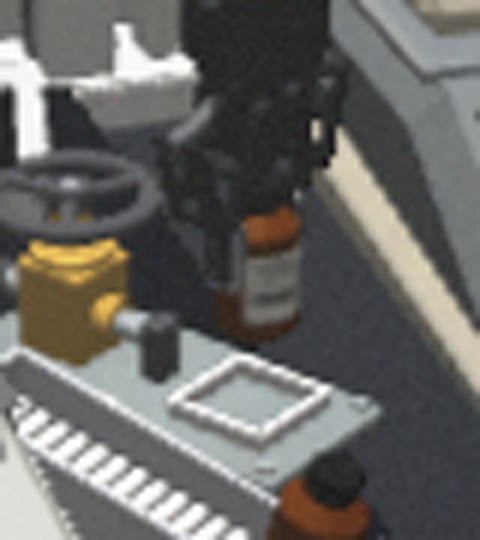

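View pics/t8.png

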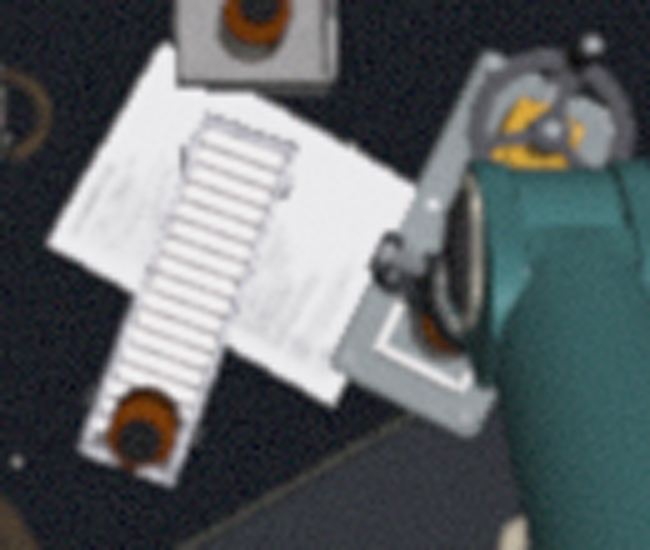

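Run:
```python
from h import *
for i in range(6):
    c=cur();print(np.round(c[0],1)); read_camera("side")
print(atz(342.8,173.5,69.5,"side"))
print(proj((488,-209,69.5),"side"),proj((492,-213,12),"side"), proj((492,-213,24),"side"))
```

```text
[ 4.889e+02 -2.090e+02  1.002e+02  6.270e+01  1.000e-01]
[ 4.892e+02 -2.093e+02  1.005e+02  6.270e+01  1.000e-01]
[ 489.3 -209.6  100.7   62.7    0. ]
[ 489.4 -209.9  100.8   62.7    0. ]
[ 489.3 -210.2  100.7   62.7    0. ]
[ 489.4 -210.4  100.7   62.6    0. ]
[ 486.06451218 -208.00497513   69.5       ]
[342.2579843  173.29202551] [341.0963493 188.0801524] [341.12857027 184.88986933]
```

play_rows(steps=[[[0,0,0,-0.001,0.01,-0.003,255],[0,0,0,-0.001,0.02,-0.003,255],[0,0,0,-0.001,0.03,-0.003,255],[0,0,0,-0.001,0.04,-0.003,255],[0,0,0,-0.001,0.045,-0.003,255],[0,0,0,-0.001,0.045,-0.003,255],[0,0,0,-0.001,0.045,-0.003,255],[0,0,0,-0.001,0.045,-0.003,255],[0,0,0,-0.001,0.045,-0.003,255]]])

```text
time_s: 16.68
tool_pos: [491.6, -213.2, 55.5]
orientation: [-1.57, 0.003, 1.093]
contact_force: [0.6, 0.6, -1.5]
grip_width: 42.7
```

Run:
```python
from h import *
snap("side","s9.png",(300,120,380,210),6)
snap("top","t9.png",(340,150,420,230),6)
c=cur();print(np.round(c[0],1),c[2]["contact_force"])
```

```text
[ 491.5 -213.2   55.5   62.6    0. ] [-0.30115344  0.32319357 -1.16283635]
```

View pics/s9.png

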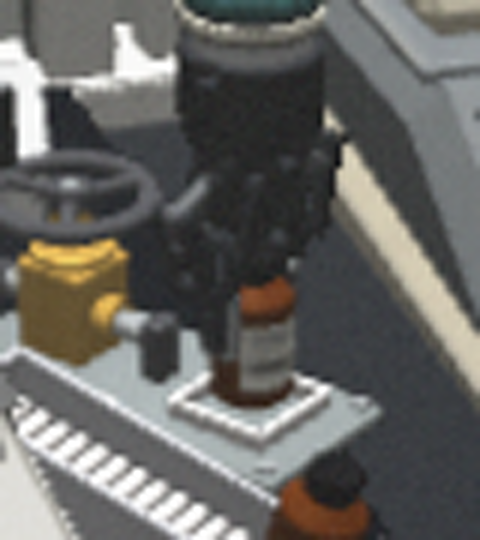

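View pics/t9.png

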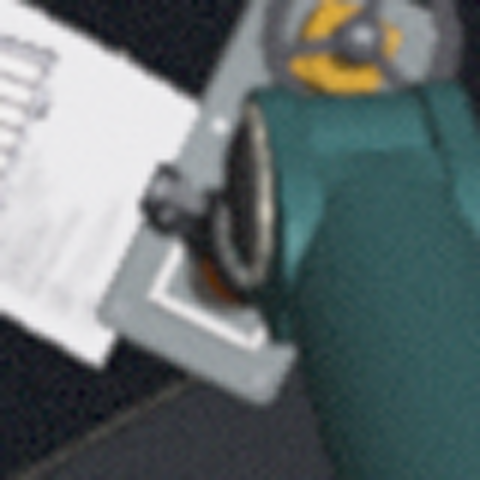

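play_rows(steps=[[[0,0,0,0,0.003,0.001,255],[0,0,0,0,0.006,0.001,255],[0,0,0,0,0.009,0.001,255],[0,0,0,0,0.011,0.001,255],[0,0,0,0,0.013,0.001,255],[0,0,0,0,0.013,0.001,255],[0,0,0,0,0.013,0.001,255],[0,0,0,0,0.013,0.001,255]]])

```text
time_s: 17.45
tool_pos: [490.3, -212.7, 42.4]
orientation: [-1.569, 0.004, 1.093]
contact_force: [-1.9, 0.2, 5.5]
grip_width: 42.6
```

play_rows(steps=[[[0,0,0,0,0,0,110],[0,0,0,0,0,0,60],[0,0,0,0,0,0,0],[0,0,0,0,0,0,0],[0,0,0,0,0,0,0],[0,0,0,0,-0.01,0,0],[0,0,0,0,-0.04,0,0],[0,0,0,0,-0.08,0,0],[0,0,0,0,-0.12,0,0],[0,0,0,0,-0.15,0,0]]])

```text
time_s: 18.28
tool_pos: [491.5, -212.1, 195.8]
orientation: [-1.572, 0.003, 1.093]
contact_force: [0.8, 0.2, -0.2]
grip_width: 85.0
```

play_rows(steps=[[[0,0,0,0,0,0.03,0],[0,0,0,0,0,0.06,0],[0,0,0,0,0,0.09,0],[0,0,0,0,0,0.1,0],[0,0,0,0,0,0.1,0],[0,0,0,0,0,0.1,0]]])

```text
time_s: 18.78
tool_pos: [402.6, -166.8, 193.1]
orientation: [-1.572, 0.004, 1.092]
contact_force: [0.3, -0.3, -0.6]
grip_width: 85.4
```

Run:
```python
from h import *
snap("side","s10.png",(290,110,380,230),5)
snap("top","t10.png",(290,110,430,240),5)
c=cur();print(np.round(c[0],1),c[2]["contact_force"])
print(find("spent_bottle","side"),find("handle_mid","top"),find("wheel_axis","top"))
```

```text
[ 403.3 -166.9  192.8   62.6   -0. ] [ 0.23319914 -0.30037441  0.08283178]
[] [([643, -286, 139], 0.81), ([688, -91, -2], 0.18)] [([605, -270, 147], 0.69)]
```

View pics/s10.png

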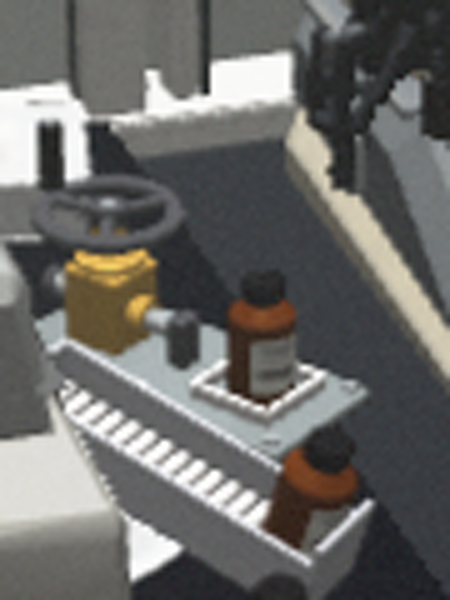

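View pics/t10.png

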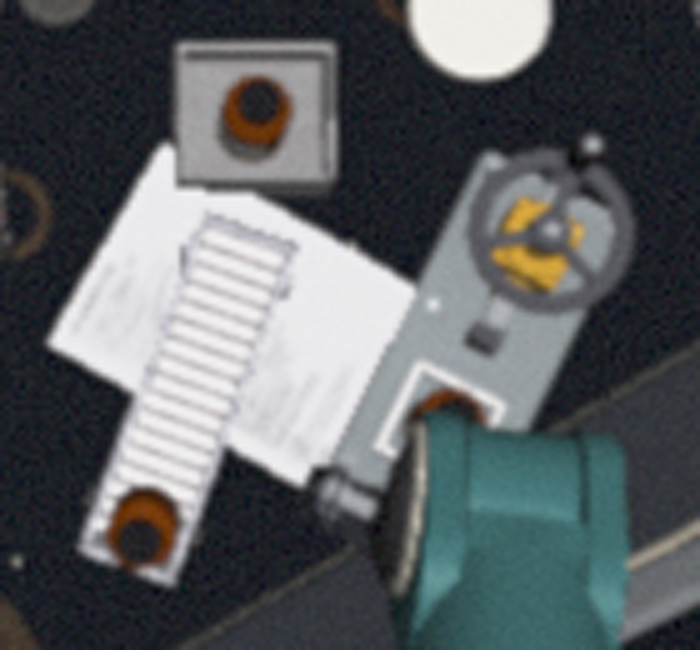

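Run:
```python
from h import *
print(atz(290+592/5-.4,110+145/5-.4,158,"top"),atz(290+552/5-.4,110+232/5-.4,105,"top"))
# side: handle top (48,122), base (50,185); wheel ring x 33-185,y 180-250 center (109,214)
print(atz(290+49/5-.4,110+123/5-.4,158,"side"),atz(290+109/5-.4,110+214/5-.4,105,"side"))
```

```text
[ 643.66924284 -283.19086597  158.        ] [ 601.1347565  -268.97524484  105.        ]
[ 644.88684155 -282.81945652  158.        ] [ 601.35953219 -264.47073908  105.        ]
```

Run:
```python
from h import *
chain([(520,-220,215,62.5,0),(644.5,-283.5,215,62.5,0),(644.5,-283.5,118,62.5,0)])
```

```text
cur [ 4.028e+02 -1.666e+02  1.922e+02  6.260e+01  1.000e-01]
(520, -220, 215, 62.5, 0) -> [-0.001, 0.002, -0.0, 0.006, -0.023, -0.129] rows>= 4
(644.5, -283.5, 215, 62.5, 0) -> [0.0, 0.0, 0.0, 0.001, -0.0, -0.14] rows>= 4
(644.5, -283.5, 118, 62.5, 0) -> [0.0, 0.0, 0.0, 0.0, 0.097, -0.0] rows>= 3
```

play_rows(steps=[[[0,0,0,0,-0.022,-0.02,0],[0,0,0,0.002,-0.023,-0.055,0],[0,0,0,0.003,-0.023,-0.09,0],[0,0,0,0.004,-0.023,-0.125,0],[0,0,0,0.005,-0.023,-0.16,0],[0,0,0,0.006,-0.023,-0.195,0],[0,0,0,0.007,-0.023,-0.23,0],[0,0,0,0.007,-0.023,-0.255,0],[0,0,0,0.007,-0.023,-0.269,0],[0,0,0,0.007,-0.023,-0.269,0]]])

```text
time_s: 19.87
tool_pos: [646.3, -285.1, 212.8]
orientation: [-1.569, 0.002, 1.091]
contact_force: [-1.1, 0.1, -0.4]
grip_width: 85.3
```

play_rows(steps=[[[0,0,0,0,0,0,0],[0,0,0,0,0,0,0],[0,0,0,0,0,0,0],[0,0,0,0,0,0,0],[0,0,0,0,0,0,0]]])

```text
time_s: 20.28
tool_pos: [643.6, -283.8, 215.3]
orientation: [-1.57, 0.004, 1.093]
contact_force: [0.8, -0.6, 0.1]
grip_width: 85.6
```

Run:
```python
from h import *
chain([(644.5,-283.5,118,62.5,0)])
snap("side","s11.png",(270,70,380,190),5)
```

```text
cur [ 6.436e+02 -2.838e+02  2.153e+02  6.260e+01  1.000e-01]
(644.5, -283.5, 118, 62.5, 0) -> [-0.001, 0.002, -0.0, 0.001, 0.097, -0.001] rows>= 3
```

View pics/s11.png

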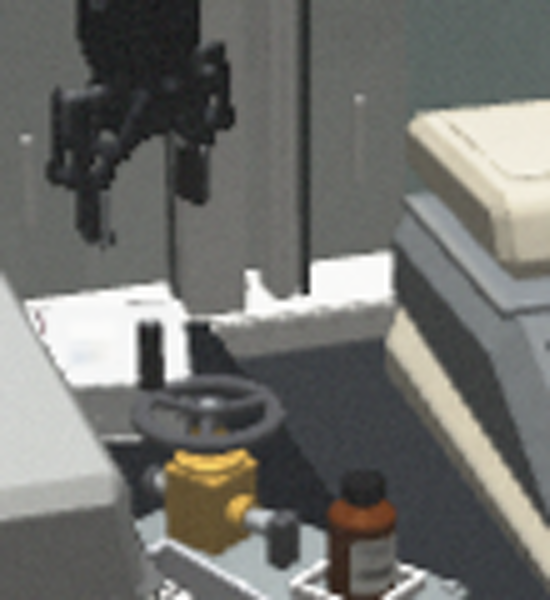

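play_rows(steps=[[[0,0,0,0.001,0.02,-0.001,0],[0,0,0,0.001,0.045,-0.001,0],[0,0,0,0.001,0.07,-0.001,0],[0,0,0,0.001,0.09,-0.001,0],[0,0,0,0.001,0.095,-0.001,0],[0,0,0,0.001,0.095,-0.001,0],[0,0,0,0.001,0.095,-0.001,0],[0,0,0,0.001,0.095,-0.001,0]]])

```text
time_s: 21.0
tool_pos: [646.2, -283.8, 121.8]
orientation: [-1.572, 0.003, 1.093]
contact_force: [0.2, -0.6, -0.5]
grip_width: 85.2
```

play_rows(steps=[[[0,0,0,0,0,0,100],[0,0,0,0,0,0,150],[0,0,0,0,0,0,190],[0,0,0,0,0,0,255],[0,0,0,0,0,0,255],[0,0,0,0,0,0,255],[0,0,0,0,0,0,255],[0,0,0,0,0,0,255],[0,0,0,0,0,0,255]]])

```text
time_s: 21.75
tool_pos: [645.0, -283.9, 120.2]
orientation: [-1.57, 0.004, 1.092]
contact_force: [-2.0, -0.8, 4.9]
grip_width: 16.6
```

```bash
cat > circ.py <<'E'
from h import *
def rows(a0,da,n,cx=602.2,cy=-270.3,r=44.5,yaw=62.6,start=None):
    c=cur(); print(np.round(c[0],1),c[2]["contact_force"].round(1),c[2]["grip_width"].round(1))
    y=np.radians(yaw); X=np.array([np.cos(y),np.sin(y)]); Z=np.array([-np.sin(y),np.cos(y)])
    p0=np.array([cx,cy])+r*np.array([np.cos(np.radians(a0)),np.sin(np.radians(a0))])
    out=[]
    for i in range(1,n+1):
        a=np.radians(a0+da*i); p=np.array([cx,cy])+r*np.array([np.cos(a),np.sin(a)])-p0
        out.append([0,0,0,round(float(X@p)/1000,3),0,round(float(Z@p)/1000,3),255])
    print(json.dumps(out))
E
python3 - <<'E'
from circ import *
rows(-17.3,12,10)
rows(102.7,12,10)
rows(222.7,12,10)
E
```

```text
Traceback (most recent call last):
  File "circ.py", line 3, in rows
    c=cur(); print(np.round(c[0],1),c[2]["contact_force"].round(1),c[2]["grip_width"].round(1))
                                                                   ^^^^^^^^^^^^^^^^^^^^^^^^
AttributeError: 'float' object has no attribute 'round'
```

```bash
sed -i 's/,c\[2\]\["grip_width"\].round(1)/,round(c[2]["grip_width"],1)/; s/r=44.5/r=45/' circ.py
python3 - <<'E'
from circ import *
rows(-17.6,12,10)
rows(102.4,12,10)
rows(222.4,12,10)
E
```

```text
[ 6.450e+02 -2.839e+02  1.202e+02  6.260e+01  1.000e-01] [-2.  -0.8  4.9] 16.6
[[0, 0, 0, 0.009, 0, 0.003, 255], [0, 0, 0, 0.017, 0, 0.007, 255], [0, 0, 0, 0.025, 0, 0.013, 255], [0, 0, 0, 0.03, 0, 0.02, 255], [0, 0, 0, 0.035, 0, 0.029, 255], [0, 0, 0, 0.037, 0, 0.038, 255], [0, 0, 0, 0.037, 0, 0.047, 255], [0, 0, 0, 0.036, 0, 0.057, 255], [0, 0, 0, 0.032, 0, 0.065, 255], [0, 0, 0, 0.027, 0, 0.073, 255]]
[ 6.450e+02 -2.839e+02  1.202e+02  6.260e+01  1.000e-01] [-2.  -0.8  4.9] 16.6
[[0, 0, 0, -0.007, 0, 0.007, 255], [0, 0, 0, -0.015, 0, 0.012, 255], [0, 0, 0, -0.024, 0, 0.015, 255], [0, 0, 0, -0.033, 0, 0.016, 255], [0, 0, 0, -0.042, 0, 0.016, 255], [0, 0, 0, -0.051, 0, 0.013, 255], [0, 0, 0, -0.06, 0, 0.009, 255], [0, 0, 0, -0.067, 0, 0.003, 255], [0, 0, 0, -0.073, 0, -0.005, 255], [0, 0, 0, -0.077, 0, -0.013, 255]]
[ 6.450e+02 -2.839e+02  1.202e+02  6.260e+01  1.000e-01] [-2.  -0.8  4.9] 16.6
[[0, 0, 0, -0.002, 0, -0.009, 255], [0, 0, 0, -0.003, 0, -0.019, 255], [0, 0, 0, -0.001, 0, -0.028, 255], [0, 0, 0, 0.002, 0, -0.037, 255], [0, 0, 0, 0.008, 0, -0.044, 255], [0, 0, 0, 0.014, 0, -0.051, 255], [0, 0, 0, 0.022, 0, -0.056, 255], [0, 0, 0, 0.031, 0, -0.059, 255], [0, 0, 0, 0.041, 0, -0.061, 255], [0, 0, 0, 0.05, 0, -0.06, 255]]
```

Check the first 120° before committing to more.

play_rows(steps=[[[0,0,0,0.009,0,0.003,255],[0,0,0,0.017,0,0.007,255],[0,0,0,0.025,0,0.013,255],[0,0,0,0.03,0,0.02,255],[0,0,0,0.035,0,0.029,255],[0,0,0,0.037,0,0.038,255],[0,0,0,0.037,0,0.047,255],[0,0,0,0.036,0,0.057,255],[0,0,0,0.032,0,0.065,255],[0,0,0,0.027,0,0.073,255]]])

```text
time_s: 22.58
tool_pos: [593.3, -225.5, 120.2]
orientation: [-1.573, 0.002, 1.093]
contact_force: [4.4, -6.2, 0.6]
grip_width: 16.6
```

Run:
```python
from h import *
for i in range(5): read_camera("top")
c=cur();print(np.round(c[0],1),c[2]["contact_force"]); d=np.array(c[0][:2])-[602.2,-270.3]; print(np.hypot(*d),np.degrees(np.arctan2(d[1],d[0])))
snap("side","s12.png",(270,70,380,190),5)
```

```text
[ 5.919e+02 -2.259e+02  1.202e+02  6.260e+01  1.000e-01] [-2.18059633 -3.54185619  6.09132511]
45.550836154538125 103.07798318495743
```

View pics/s12.png

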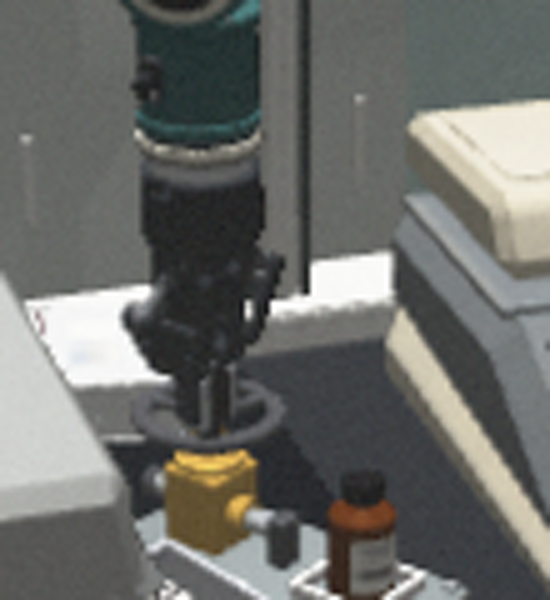

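play_rows(steps=[[[0,0,0,-0.007,0,0.007,255],[0,0,0,-0.015,0,0.012,255],[0,0,0,-0.024,0,0.015,255],[0,0,0,-0.033,0,0.016,255],[0,0,0,-0.042,0,0.016,255],[0,0,0,-0.051,0,0.013,255],[0,0,0,-0.06,0,0.009,255],[0,0,0,-0.067,0,0.003,255],[0,0,0,-0.073,0,-0.005,255],[0,0,0,-0.077,0,-0.013,255]]])

```text
time_s: 23.72
tool_pos: [569.1, -300.6, 120.2]
orientation: [-1.568, 0.002, 1.092]
contact_force: [2.1, 6.3, 5.4]
grip_width: 16.6
```

play_rows(steps=[[[0,0,0,-0.002,0,-0.009,255],[0,0,0,-0.003,0,-0.019,255],[0,0,0,-0.001,0,-0.028,255],[0,0,0,0.002,0,-0.037,255],[0,0,0,0.008,0,-0.044,255],[0,0,0,0.014,0,-0.051,255],[0,0,0,0.022,0,-0.056,255],[0,0,0,0.031,0,-0.059,255],[0,0,0,0.041,0,-0.061,255],[0,0,0,0.05,0,-0.06,255]]])

```text
time_s: 24.55
tool_pos: [644.1, -286.4, 120.2]
orientation: [-1.568, 0.007, 1.09]
contact_force: [-2.8, -2.0, 8.4]
grip_width: 16.4
```

play_rows(steps=[[[0,0,0,0.009,0,0.003,255],[0,0,0,0.017,0,0.007,255],[0,0,0,0.025,0,0.013,255],[0,0,0,0.03,0,0.02,255],[0,0,0,0.035,0,0.029,255],[0,0,0,0.037,0,0.038,255],[0,0,0,0.037,0,0.047,255],[0,0,0,0.036,0,0.057,255],[0,0,0,0.032,0,0.065,255],[0,0,0,0.027,0,0.073,255]]])

```text
time_s: 25.38
tool_pos: [592.8, -225.8, 120.2]
orientation: [-1.571, 0.003, 1.093]
contact_force: [3.7, -2.2, 4.8]
grip_width: 16.7
```

play_rows(steps=[[[0,0,0,-0.007,0,0.007,255],[0,0,0,-0.015,0,0.012,255],[0,0,0,-0.024,0,0.015,255],[0,0,0,-0.033,0,0.016,255],[0,0,0,-0.042,0,0.016,255],[0,0,0,-0.051,0,0.013,255],[0,0,0,-0.06,0,0.009,255],[0,0,0,-0.067,0,0.003,255],[0,0,0,-0.073,0,-0.005,255],[0,0,0,-0.073,0,-0.005,255]]])

```text
time_s: 26.22
tool_pos: [564.4, -294.4, 120.2]
orientation: [-1.571, 0.002, 1.091]
contact_force: [4.7, 0.3, 6.9]
grip_width: 16.4
```

```bash
cat >> circ.py <<'E'
def st(n=3):
    for i in range(n): read_camera("top")
    c=cur();print(np.round(c[0],1),c[2]["contact_force"].round(1),round(c[2]["grip_width"],1),c[2]["time_s"]); d=np.array(c[0][:2])-[602.2,-270.3]; print(np.hypot(*d),np.degrees(np.arctan2(d[1],d[0])))
E
python3 - <<'E'
from circ import *
st()
for a in (210.4,235.4,260.4,285.4,310.4,335.4): rows(a,5,5)
E
```

```text
[ 564.  -293.7  120.2   62.6    0. ] [4.3 0.8 4.8] 16.4 26.3667
44.84281633143898 -148.5337553386394
[ 564.  -293.7  120.2   62.6    0. ] [4.3 0.8 4.8] 16.4
[[0, 0, 0, -0.002, 0, -0.003, 255], [0, 0, 0, -0.004, 0, -0.007, 255], [0, 0, 0, -0.005, 0, -0.011, 255], [0, 0, 0, -0.006, 0, -0.014, 255], [0, 0, 0, -0.007, 0, -0.018, 255]]
[ 564.  -293.7  120.2   62.6    0. ] [4.3 0.8 4.8] 16.4
[[0, 0, 0, -0.0, 0, -0.004, 255], [0, 0, 0, -0.0, 0, -0.008, 255], [0, 0, 0, 0.0, 0, -0.012, 255], [0, 0, 0, 0.001, 0, -0.016, 255], [0, 0, 0, 0.002, 0, -0.019, 255]]
[ 564.  -293.7  120.2   62.6    0. ] [4.3 0.8 4.8] 16.4
[[0, 0, 0, 0.001, 0, -0.004, 255], [0, 0, 0, 0.003, 0, -0.007, 255], [0, 0, 0, 0.005, 0, -0.011, 255], [0, 0, 0, 0.007, 0, -0.014, 255], [0, 0, 0, 0.01, 0, -0.017, 255]]
[ 564.  -293.7  120.2   62.6    0. ] [4.3 0.8 4.8] 16.4
[[0, 0, 0, 0.003, 0, -0.003, 255], [0, 0, 0, 0.006, 0, -0.005, 255], [0, 0, 0, 0.009, 0, -0.008, 255], [0, 0, 0, 0.012, 0, -0.009, 255], [0, 0, 0, 0.016, 0, -0.011, 255]]
[ 564.  -293.7  120.2   62.6    0. ] [4.3 0.8 4.8] 16.4
[[0, 0, 0, 0.004, 0, -0.001, 255], [0, 0, 0, 0.007, 0, -0.002, 255], [0, 0, 0, 0.011, 0, -0.003, 255], [0, 0, 0, 0.015, 0, -0.003, 255], [0, 0, 0, 0.019, 0, -0.003, 255]]
[ 564.  -293.7  120.2   62.6    0. ] [4.3 0.8 4.8] 16.4
[[0, 0, 0, 0.004, 0, 0.0, 255], [0, 0, 0, 0.008, 0, 0.001, 255], [0, 0, 0, 0.012, 0, 0.002, 255], [0, 0, 0, 0.015, 0, 0.003, 255], [0, 0, 0, 0.019, 0, 0.005, 255]]
```

play_rows(steps=[[[0,0,0,-0.002,0,-0.003,255],[0,0,0,-0.004,0,-0.007,255],[0,0,0,-0.005,0,-0.011,255],[0,0,0,-0.006,0,-0.014,255],[0,0,0,-0.007,0,-0.018,255],[0,0,0,-0.007,0,-0.018,255]]])

```text
time_s: 26.87
tool_pos: [576.3, -306.8, 120.1]
orientation: [-1.568, 0.001, 1.093]
contact_force: [2.1, 3.2, 7.0]
grip_width: 17.0
```

play_rows(steps=[[[0,0,0,0,0,-0.004,255],[0,0,0,0,0,-0.008,255],[0,0,0,0,0,-0.012,255],[0,0,0,0.001,0,-0.016,255],[0,0,0,0.002,0,-0.019,255],[0,0,0,0.002,0,-0.019,255]]])

```text
time_s: 27.37
tool_pos: [593.3, -314.1, 120.1]
orientation: [-1.567, 0.003, 1.093]
contact_force: [-0.2, 2.8, 9.4]
grip_width: 16.7
```

play_rows(steps=[[[0,0,0,0.001,0,-0.004,255],[0,0,0,0.003,0,-0.007,255],[0,0,0,0.005,0,-0.011,255],[0,0,0,0.007,0,-0.014,255],[0,0,0,0.01,0,-0.017,255],[0,0,0,0.01,0,-0.017,255]]])

```text
time_s: 27.87
tool_pos: [612.8, -313.6, 120.1]
orientation: [-1.567, 0.004, 1.092]
contact_force: [0.6, 2.4, 8.9]
grip_width: 16.6
```

play_rows(steps=[[[0,0,0,0.003,0,-0.003,255],[0,0,0,0.006,0,-0.005,255],[0,0,0,0.009,0,-0.008,255],[0,0,0,0.012,0,-0.009,255],[0,0,0,0.016,0,-0.011,255],[0,0,0,0.016,0,-0.011,255]]])

```text
time_s: 28.37
tool_pos: [629.7, -305.5, 120.1]
orientation: [-1.567, 0.005, 1.092]
contact_force: [-0.7, 0.6, 9.0]
grip_width: 16.5
```

play_rows(steps=[[[0,0,0,0.004,0,-0.001,255],[0,0,0,0.007,0,-0.002,255],[0,0,0,0.011,0,-0.003,255],[0,0,0,0.015,0,-0.003,255],[0,0,0,0.019,0,-0.003,255],[0,0,0,0.019,0,-0.003,255]]])

```text
time_s: 28.87
tool_pos: [641.9, -291.0, 120.2]
orientation: [-1.57, 0.005, 1.091]
contact_force: [1.9, -2.2, 6.9]
grip_width: 16.6
```

play_rows(steps=[[[0,0,0,0.004,0,0.0,255],[0,0,0,0.008,0,0.001,255],[0,0,0,0.012,0,0.002,255],[0,0,0,0.015,0,0.003,255],[0,0,0,0.019,0,0.005,255],[0,0,0,0.019,0,0.005,255]]])

```text
time_s: 29.37
tool_pos: [642.3, -289.7, 120.2]
orientation: [-1.577, 0.025, 1.08]
contact_force: [0.0, -28.8, 4.7]
grip_width: 16.4
```

Run:
```python
from circ import *
st()
for k in range(9): rows(-0.5+k*30,10,3)
```

```text
[ 6.423e+02 -2.897e+02  1.202e+02  6.190e+01 -4.000e-01] [  0.  -29.5   5.6] 16.7 29.5167
44.56419647546448 -25.8248089273187
[ 6.423e+02 -2.897e+02  1.202e+02  6.190e+01 -4.000e-01] [  0.  -29.5   5.6] 16.7
[[0, 0, 0, 0.007, 0, 0.004, 255], [0, 0, 0, 0.012, 0, 0.009, 255], [0, 0, 0, 0.017, 0, 0.016, 255]]
[ 6.423e+02 -2.897e+02  1.202e+02  6.190e+01 -4.000e-01] [  0.  -29.5   5.6] 16.7
[[0, 0, 0, 0.004, 0, 0.007, 255], [0, 0, 0, 0.006, 0, 0.014, 255], [0, 0, 0, 0.007, 0, 0.022, 255]]
[ 6.423e+02 -2.897e+02  1.202e+02  6.190e+01 -4.000e-01] [  0.  -29.5   5.6] 16.7
[[0, 0, 0, -0.0, 0, 0.008, 255], [0, 0, 0, -0.002, 0, 0.016, 255], [0, 0, 0, -0.005, 0, 0.023, 255]]
[ 6.423e+02 -2.897e+02  1.202e+02  6.190e+01 -4.000e-01] [  0.  -29.5   5.6] 16.7
[[0, 0, 0, -0.004, 0, 0.007, 255], [0, 0, 0, -0.009, 0, 0.012, 255], [0, 0, 0, -0.016, 0, 0.017, 255]]
[ 6.423e+02 -2.897e+02  1.202e+02  6.190e+01 -4.000e-01] [  0.  -29.5   5.6] 16.7
[[0, 0, 0, -0.007, 0, 0.004, 255], [0, 0, 0, -0.014, 0, 0.006, 255], [0, 0, 0, -0.022, 0, 0.007, 255]]
[ 6.423e+02 -2.897e+02  1.202e+02  6.190e+01 -4.000e-01] [  0.  -29.5   5.6] 16.7
[[0, 0, 0, -0.008, 0, -0.0, 255], [0, 0, 0, -0.016, 0, -0.002, 255], [0, 0, 0, -0.023, 0, -0.005, 255]]
[ 6.423e+02 -2.897e+02  1.202e+02  6.190e+01 -4.000e-01] [  0.  -29.5   5.6] 16.7
[[0, 0, 0, -0.007, 0, -0.004, 255], [0, 0, 0, -0.012, 0, -0.009, 255], [0, 0, 0, -0.017, 0, -0.016, 255]]
[ 6.423e+02 -2.897e+02  1.202e+02  6.190e+01 -4.000e-01] [  0.  -29.5   5.6] 16.7
[[0, 0, 0, -0.004, 0, -0.007, 255], [0, 0, 0, -0.006, 0, -0.014, 255], [0, 0, 0, -0.007, 0, -0.022, 255]]
[ 6.423e+02 -2.897e+02  1.202e+02  6.190e+01 -4.000e-01] [  0.  -29.5   5.6] 16.7
[[0, 0, 0, 0.0, 0, -0.008, 255], [0, 0, 0, 0.002, 0, -0.016, 255], [0, 0, 0, 0.005, 0, -0.023, 255]]
```

Run:
```python
from circ import *
rows(-2.5,-11.4,10)
```

```text
[ 6.423e+02 -2.897e+02  1.202e+02  6.190e+01 -4.000e-01] [  0.  -29.5   5.6] 16.7
[[0, 0, 0, -0.008, 0, -0.003, 255], [0, 0, 0, -0.017, 0, -0.004, 255], [0, 0, 0, -0.026, 0, -0.004, 255], [0, 0, 0, -0.035, 0, -0.001, 255], [0, 0, 0, -0.043, 0, 0.003, 255], [0, 0, 0, -0.05, 0, 0.008, 255], [0, 0, 0, -0.056, 0, 0.015, 255], [0, 0, 0, -0.06, 0, 0.023, 255], [0, 0, 0, -0.063, 0, 0.031, 255], [0, 0, 0, -0.064, 0, 0.04, 255]]
```

play_rows(steps=[[[0,0,0,-0.008,0,-0.003,255],[0,0,0,-0.017,0,-0.004,255],[0,0,0,-0.026,0,-0.004,255],[0,0,0,-0.035,0,-0.001,255],[0,0,0,-0.043,0,0.003,255],[0,0,0,-0.05,0,0.008,255],[0,0,0,-0.056,0,0.015,255],[0,0,0,-0.06,0,0.023,255],[0,0,0,-0.063,0,0.031,255],[0,0,0,-0.064,0,0.04,255]]])

```text
time_s: 30.35
tool_pos: [580.9, -309.6, 120.2]
orientation: [-1.57, 0.003, 1.091]
contact_force: [5.0, 0.4, 6.1]
grip_width: 16.7
```

play_rows(steps=[[[0,0,0,0,0,0,255],[0,0,0,0,0,0,255],[0,0,0,0,0,0,255]]])

```text
time_s: 30.6
tool_pos: [579.5, -308.7, 120.1]
orientation: [-1.566, 0.004, 1.091]
contact_force: [-1.9, 1.2, 9.6]
grip_width: 16.3
```

Run:
```python
from circ import *
st(4)
```

```text
[ 5.797e+02 -3.088e+02  1.201e+02  6.250e+01  3.000e-01] [-1.9  1.6  9.7] 16.5 30.8
44.56776135088731 -120.34456624037122
```

play_rows(steps=[[[0,0,0,0,0,0,180],[0,0,0,0,0,0,130],[0,0,0,0,0,0,60],[0,0,0,0,0,0,0],[0,0,0,0,0,0,0],[0,0,0,0,-0.03,0,0],[0,0,0,0,-0.06,0,0],[0,0,0,0,-0.1,0,0],[0,0,0,0,-0.1,0,0],[0,0,0,0,-0.1,0,0]]])

```text
time_s: 31.63
tool_pos: [583.3, -308.3, 222.9]
orientation: [-1.574, 0.003, 1.093]
contact_force: [-0.1, 0.5, -0.1]
grip_width: 85.5
```

Run:
```python
from circ import *
st(4)
# route to new bottle 1 at (419,102) and view
chain([(450,-150,230,62.5,0),(419,102,230,62.5,0)])
```

```text
[ 5.809e+02 -3.078e+02  2.183e+02  6.260e+01  2.000e-01] [ 0.4 -0.3  0.4] 85.2 31.8333
43.13268846737917 -119.54369968296518
cur [ 5.809e+02 -3.078e+02  2.183e+02  6.260e+01  2.000e-01]
(450, -150, 230, 62.5, 0) -> [-0.004, 0.002, -0.0, 0.08, -0.011, 0.189] rows>= 5
(419, 102, 230, 62.5, 0) -> [0.0, 0.0, 0.0, 0.209, 0.0, 0.144] rows>= 7
```

play_rows(steps=[[[0,0,0,0.012,-0.011,0.032,0],[0,0,0,0.025,-0.011,0.065,0],[0,0,0,0.04,-0.011,0.1,0],[0,0,0,0.055,-0.011,0.135,0],[0,0,0,0.07,-0.011,0.17,0],[0,0,0,0.08,-0.011,0.189,0],[0,0,0,0.08,-0.011,0.189,0]]])

```text
time_s: 32.42
tool_pos: [447.7, -145.9, 230.1]
orientation: [-1.566, 0.005, 1.098]
contact_force: [0.4, 0.2, -0.1]
grip_width: 85.6
```

play_rows(steps=[[[0,0,0,0.025,0,0.018,0],[0,0,0,0.055,0,0.038,0],[0,0,0,0.085,0,0.058,0],[0,0,0,0.115,0,0.079,0],[0,0,0,0.145,0,0.1,0],[0,0,0,0.175,0,0.12,0],[0,0,0,0.2,0,0.138,0],[0,0,0,0.209,0,0.144,0],[0,0,0,0.209,0,0.144,0],[0,0,0,0.209,0,0.144,0]]])

```text
time_s: 33.25
tool_pos: [419.3, 101.7, 230.0]
orientation: [-1.568, 0.004, 1.094]
contact_force: [-0.2, -0.4, 0.7]
grip_width: 85.4
```

Run:
```python
from h import *
c=cur();print(c[2]["joints"])
chain([(419,102,29,62.5,0)])
snap("top","t12.png",(180,100,430,290),3)
snap("side","s12b.png",(280,90,420,320),2.6)
print([find("new_bottle_1","side"),find("new_bottle_1","top"),find("handle_mid","top"),find("handle_mid","side"),find("return_bin","top")])
```

```text
[ 0.48109792  0.19784535 -0.86746645  2.06513228  0.18461734  0.96014804
  0.60969009]
cur [4.193e+02 1.017e+02 2.300e+02 6.270e+01 1.000e-01]
(419, 102, 29, 62.5, 0) -> [-0.003, 0.003, -0.0, 0.0, 0.201, -0.0] rows>= 5
[[([442, 226, 2], 0.78), ([268, 219, 0], 0.74), ([418, 103, 1], 0.65), ([330, 125, -4], 0.64), ([365, 283, -1], 0.59)], [([274, 220, -2], 0.78), ([366, 281, 1], 0.66), ([434, 216, 2], 0.48)], [([579, -308, 142], 0.83)], [([582, -309, 146], 0.96), ([432, -26, 17], 0.23)], [([687, -94, -6], 0.64)]]
```

View pics/t12.png

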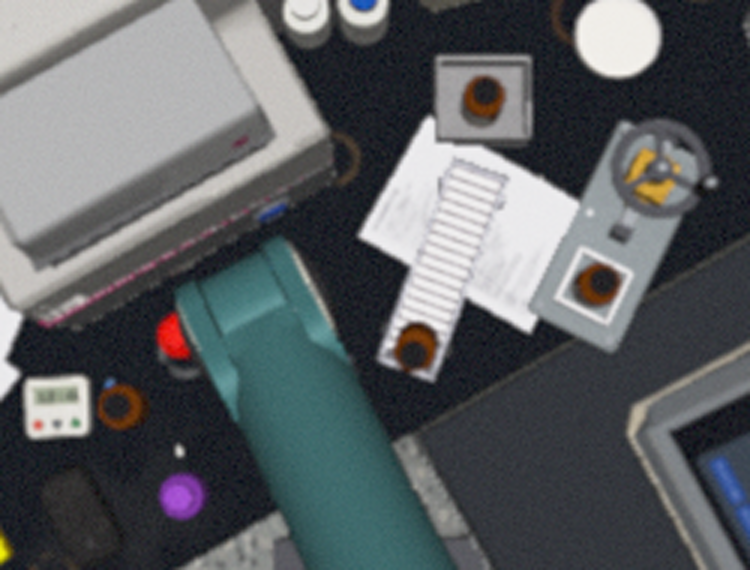

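View pics/s12b.png

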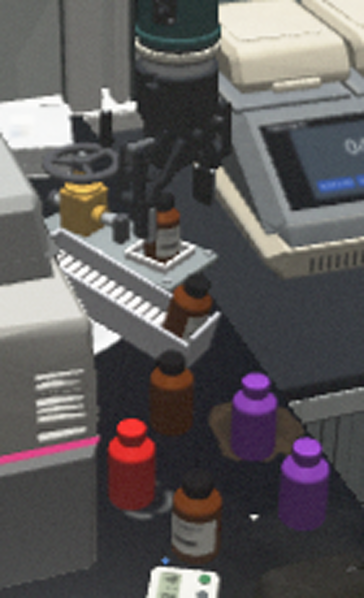

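A is the amber bottle in the side crop at (172,390). The red bottle at (130,465) and the purple ones at (253,420) and (303,485) are not. Descending on A.

play_rows(steps=[[[0,0,0,0,0.035,0,0],[0,0,0,0,0.07,0,0],[0,0,0,0,0.105,0,0],[0,0,0,0,0.14,0,0],[0,0,0,0,0.17,0,0],[0,0,0,0,0.19,0,0],[0,0,0,0,0.201,0,0],[0,0,0,0,0.201,0,0],[0,0,0,0,0.201,0,0],[0,0,0,0,0.201,0,0]]])

```text
time_s: 34.43
tool_pos: [419.5, 101.5, 30.3]
orientation: [-1.57, 0.002, 1.092]
contact_force: [-1.1, 0.3, 0.1]
grip_width: 85.5
```

play_rows(steps=[[[0,0,0,0,0,0,80],[0,0,0,0,0,0,110],[0,0,0,0,0,0,255],[0,0,0,0,0,0,255],[0,0,0,0,0,0,255],[0,0,0,0,0,0,255],[0,0,0,0,0,0,255],[0,0,0,0,0,0,255]]])

```text
time_s: 35.1
tool_pos: [419.5, 101.5, 30.5]
orientation: [-1.571, 0.003, 1.092]
contact_force: [-0.9, -0.7, 8.5]
grip_width: 43.2
```

Run:
```python
from h import *
c=cur();print(np.round(c[0],1),c[2]["contact_force"],c[2]["grip_width"])
snap("side","s13.png",(300,90,400,270),3.3)
```

```text
[419.5 101.5  30.5  62.6  -0. ] [-0.88355038 -0.74424181  8.46566496] 43.21266570490843
```

View pics/s13.png

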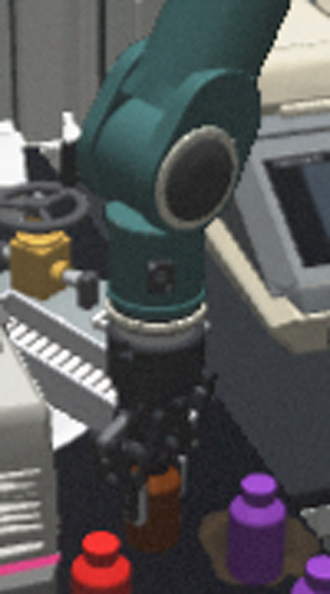

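```bash
cat > lane.py <<'E'
from h import *
l=np.radians(-20.6);lx=np.array([np.cos(l),np.sin(l)]);S,K=np.sin(np.radians(15)),np.cos(np.radians(15))
f=np.array([438,-25.])
def pt(s,n): p=f+lx*(s*K-n*S); return (float(round(p[0],1)),float(round(p[1],1)),round(22+s*S+n*K,1),69.4,-15)
E
python3 - <<'E'
from lane import *
print(pt(50,30))
chain([(419.5,101.5,190,62.6,0),(*pt(50,130)[:2],190,69.4,-15),pt(50,90),pt(50,55),pt(50,31)])
E
```

```text
(475.9, -39.3, np.float64(63.9), 69.4, -15)
cur [419.5 101.5  30.4  62.6  -0. ]
(419.5, 101.5, 190, 62.6, 0) -> [0.0, -0.0, -0.0, 0.0, -0.16, -0.0] rows>= 4
(451.7, -30.2, 190, 69.4, -15) -> [-0.261, -0.118, -0.016, -0.102, -0.0, -0.089] rows>= 4
(461.4, -33.8, np.float64(121.9), 69.4, -15) -> [0.0, 0.0, 0.0, 0.0, 0.068, 0.008] rows>= 2
(469.9, -37.0, np.float64(88.1), 69.4, -15) -> [0.0, 0.0, 0.0, -0.0, 0.035, -0.0] rows>= 1
(475.7, -39.2, np.float64(64.9), 69.4, -15) -> [0.0, 0.0, 0.0, -0.0, 0.024, 0.0] rows>= 1
```

play_rows(steps=[[[0,0,0,0,-0.02,0,255],[0,0,0,0,-0.05,0,255],[0,0,0,0,-0.08,0,255],[0,0,0,0,-0.11,0,255],[0,0,0,0,-0.14,0,255],[0,0,0,0,-0.16,0,255],[0,0,0,0,-0.16,0,255]]])

```text
time_s: 35.73
tool_pos: [421.6, 102.4, 193.3]
orientation: [-1.576, -0.0, 1.092]
contact_force: [0.9, 0.2, -0.7]
grip_width: 42.7
```

play_rows(steps=[[[-0.03,-0.01,0,-0.012,0,-0.01,255],[-0.065,-0.03,-0.004,-0.025,0,-0.022,255],[-0.1,-0.045,-0.006,-0.04,0,-0.035,255],[-0.14,-0.063,-0.008,-0.055,0,-0.048,255],[-0.18,-0.08,-0.01,-0.07,0,-0.061,255],[-0.22,-0.1,-0.013,-0.087,0,-0.076,255],[-0.261,-0.118,-0.016,-0.102,0,-0.089,255],[-0.261,-0.118,-0.016,-0.102,0,-0.089,255],[-0.261,-0.118,-0.016,-0.102,0,-0.089,255]]])

```text
time_s: 36.48
tool_pos: [450.2, -30.4, 188.9]
orientation: [-1.828, 0.003, 1.209]
contact_force: [0.7, 0.6, -0.9]
grip_width: 42.5
```

play_rows(steps=[[[0,0,0,0,0.02,0.002,255],[0,0,0,0,0.04,0.004,255],[0,0,0,0,0.06,0.007,255],[0,0,0,0,0.068,0.008,255],[0,0,0,0,0.068,0.008,255],[0,0,0,0,0.068,0.008,255],[0,0,0,0,0.068,0.008,255],[0,0,0,0,0.068,0.008,255]]])

```text
time_s: 37.15
tool_pos: [461.0, -32.9, 122.8]
orientation: [-1.832, 0.002, 1.212]
contact_force: [0.4, 0.3, -1.2]
grip_width: 43.3
```

Run:
```python
from lane import *
c=cur();print(c[2]["contact_force"],c[2]["grip_width"])
chain([pt(50,55),pt(50,31)])
snap("top","t14.png",(300,130,400,240),5)
snap("side","s14.png",(290,100,390,230),4.6)
```

```text
[ 0.36019094  0.27121781 -1.24742408] 43.29600142948029
cur [461.  -32.9 122.8  69.4 -15. ]
(469.9, -37.0, np.float64(88.1), 69.4, -15) -> [-0.001, 0.0, 0.0, -0.001, 0.036, -0.001] rows>= 1
(475.7, -39.2, np.float64(64.9), 69.4, -15) -> [0.0, 0.0, 0.0, -0.0, 0.024, 0.0] rows>= 1
```

View pics/t14.png

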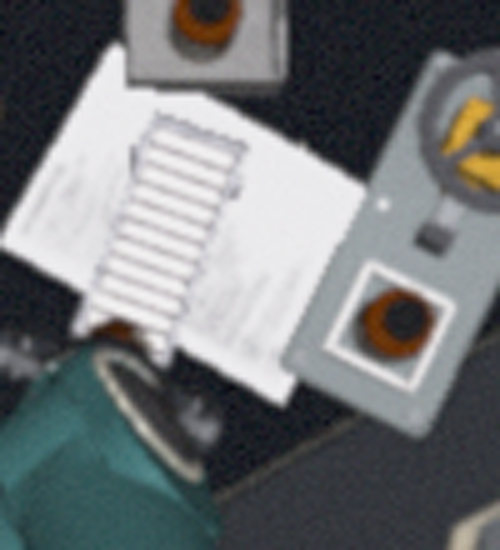

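View pics/s14.png

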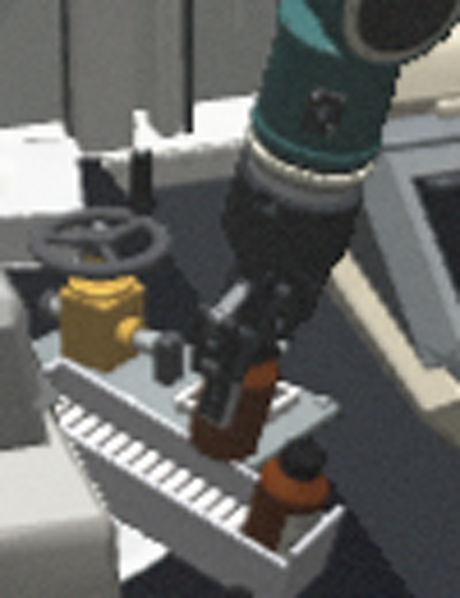

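play_rows(steps=[[[0,0,0,0,0.01,0,255],[0,0,0,-0.001,0.02,0,255],[0,0,0,-0.001,0.03,-0.001,255],[0,0,0,-0.001,0.038,-0.001,255],[0,0,0,-0.001,0.038,-0.001,255],[0,0,0,-0.001,0.038,-0.001,255],[0,0,0,-0.001,0.038,-0.001,255]]])

```text
time_s: 37.83
tool_pos: [470.3, -38.0, 86.2]
orientation: [-1.831, 0.002, 1.211]
contact_force: [0.6, 0.9, -0.5]
grip_width: 42.9
```

Run:
```python
from lane import *
c=cur();print(c[2]["contact_force"],c[2]["grip_width"])
chain([pt(50,32)])
snap("top","t15.png",(300,130,400,240),5)
snap("side","s15.png",(310,150,390,250),6)
```

```text
[ 0.58011821  0.86870877 -0.48613118] 42.883196049489825
cur [470.3 -38.   86.2  69.4 -14.9]
(475.5, -39.1, np.float64(65.9), 69.4, -15) -> [-0.001, 0.0, 0.0, 0.001, 0.021, 0.0] rows>= 1
```

View pics/s15.png

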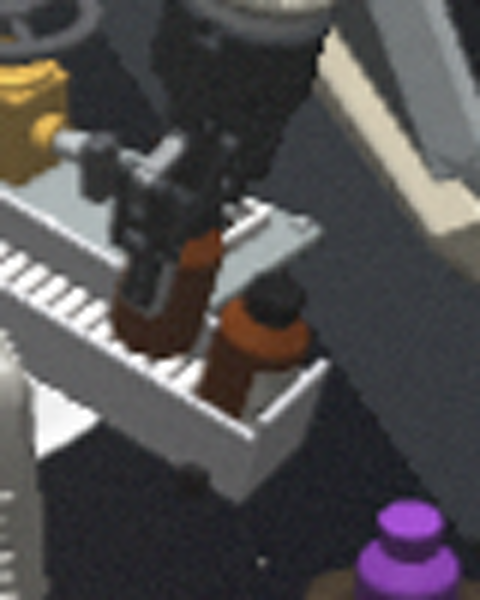

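View pics/t15.png

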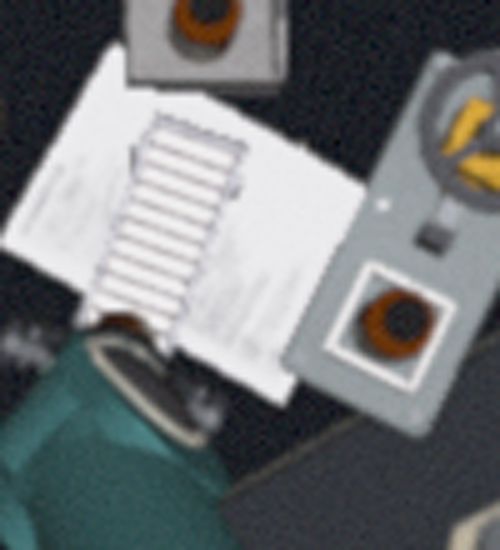

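play_rows(steps=[[[0,0,0,0.001,0.004,0,255],[0,0,0,0.001,0.008,0,255],[0,0,0,0.001,0.012,0,255],[0,0,0,0.001,0.016,0,255],[0,0,0,0.001,0.02,0,255],[0,0,0,0.001,0.02,0,255],[0,0,0,0.001,0.02,0,255],[0,0,0,0.001,0.02,0,255]]])

```text
time_s: 38.6
tool_pos: [475.1, -38.8, 66.1]
orientation: [-1.83, 0.003, 1.212]
contact_force: [-0.6, 0.8, -1.2]
grip_width: 42.7
```

Run:
```python
from lane import *
c=cur();print(c[2]["contact_force"],c[2]["grip_width"])
chain([pt(50,31)])
snap("side","s16.png",(310,150,390,250),6)
```

```text
[-0.55677169  0.79681111 -1.18624522] 42.718347435133325
cur [475.1 -38.8  66.1  69.4 -14.9]
(475.7, -39.2, np.float64(64.9), 69.4, -15) -> [-0.002, 0.0, 0.0, -0.0, 0.001, -0.0] rows>= 1
```

View pics/s16.png

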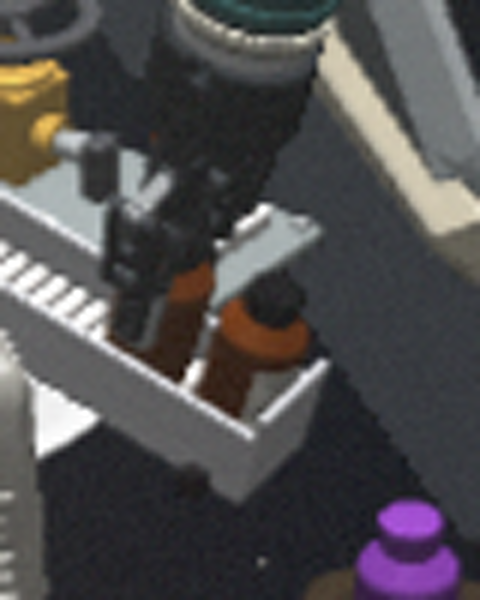

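play_rows(steps=[[[0,0,0,0,0.002,0,255],[0,0,0,0,0.002,0,255],[0,0,0,0,0.002,0,255],[0,0,0,0,0.002,0,115],[0,0,0,0,0.002,0,90],[0,0,0,0,0.002,0,40],[0,0,0,0,0.002,0,0],[0,0,0,0,0.002,0,0],[0,0,0,0,0.002,0,0],[0,0,0,0,0.002,0,0]]])

```text
time_s: 39.48
tool_pos: [475.6, -39.2, 64.2]
orientation: [-1.83, 0.003, 1.211]
contact_force: [0.1, 0.0, 0.1]
grip_width: 85.0
```

play_rows(steps=[[[0,0,0,0,-0.015,0,0],[0,0,0,0,-0.04,0,0],[0,0,0,0,-0.07,0,0],[0,0,0,0,-0.1,0,0],[0,0,0,0,-0.12,0,0],[0,0,0,0,-0.12,0,0],[0,0,0,0,-0.12,0,0],[0,0,0,0,-0.12,0,0]]])

```text
time_s: 40.15
tool_pos: [446.5, -28.7, 179.7]
orientation: [-1.83, 0.003, 1.21]
contact_force: [0.0, 0.6, -0.4]
grip_width: 85.4
```

Run:
```python
from lane import *
c=cur();print(c[2]["contact_force"],c[2]["grip_width"])
chain([(400,60,230,45,0),(366,282,230,20,0),(366,282,29,20,0)])
snap("side","s17.png",(290,100,420,320),2.6)
```

```text
[ 0.03392255  0.60260979 -0.38621574] 85.43311814286925
cur [446.5 -28.7 179.7  69.4 -14.8]
(400, 60, 230, 45, 0) -> [0.255, 0.423, 0.055, 0.067, -0.068, 0.059] rows>= 4
(366, 282, 230, 20, 0) -> [0.0, 0.436, -0.0, 0.133, 0.0, 0.181] rows>= 6
(366, 282, 29, 20, 0) -> [0.0, 0.0, 0.0, 0.0, 0.201, -0.0] rows>= 5
```

View pics/s17.png

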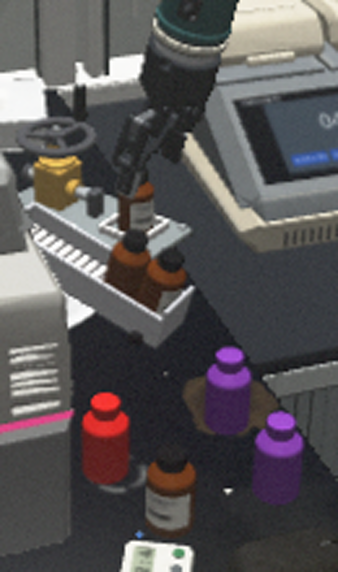

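play_rows(steps=[[[0.05,0.08,0.01,0.01,-0.015,0.01,0],[0.1,0.16,0.02,0.024,-0.03,0.02,0],[0.15,0.24,0.03,0.038,-0.045,0.032,0],[0.2,0.33,0.043,0.052,-0.058,0.045,0],[0.255,0.423,0.055,0.067,-0.068,0.059,0],[0.255,0.423,0.055,0.067,-0.068,0.059,0]]])

```text
time_s: 40.7
tool_pos: [401.1, 63.6, 230.9]
orientation: [-1.57, 0.001, 0.786]
contact_force: [0.9, -0.8, 0.4]
grip_width: 85.5
```

play_rows(steps=[[[0,0.06,0,0.017,0,0.024,0],[0,0.12,0,0.035,0,0.05,0],[0,0.18,0,0.055,0,0.076,0],[0,0.25,0,0.075,0,0.102,0],[0,0.31,0,0.095,0,0.128,0],[0,0.37,0,0.115,0,0.155,0],[0,0.436,0,0.133,0,0.181,0],[0,0.436,0,0.133,0,0.181,0],[0,0.436,0,0.133,0,0.181,0],[0,0.436,0,0.133,0,0.181,0]]])

```text
time_s: 41.53
tool_pos: [366.7, 281.8, 228.7]
orientation: [-1.574, 0.003, 0.352]
contact_force: [0.6, -0.9, 0.0]
grip_width: 85.4
```

Run:
```python
from lane import *
c=cur();print(c[2]["joints"])
snap("side","s18.png",(290,100,420,330),2.5)
print(find("new_bottle_1","side"))
chain([(366,282,29,20,0)])
```

```text
[ 0.05979547  0.28092086 -0.89979613  2.00113043  0.26569171  0.98401509
 -0.6191695 ]
[([440, 224, 1], 0.94), ([269, 218, 3], 0.82), ([365, 286, 0], 0.75), ([330, 123, -4], 0.7), ([473, -38, 33], 0.55)]
cur [ 3.673e+02  2.812e+02  2.292e+02  2.000e+01 -2.000e-01]
(366, 282, 29, 20, 0) -> [0.004, -0.0, -0.0, -0.001, 0.2, 0.002] rows>= 5
```

View pics/s18.png

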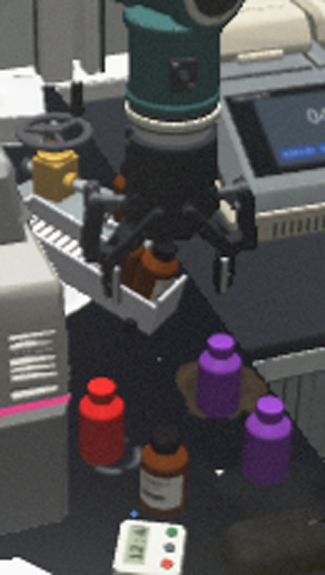

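play_rows(steps=[[[0,0,0,0,0.035,0.001,0],[0,0,0,0,0.07,0.001,0],[0,0,0,0,0.105,0.001,0],[0,0,0,0,0.14,0.001,0],[0,0,0,0,0.17,0.001,0],[0,0,0,0,0.19,0.001,0],[0,0,0,0,0.199,0.001,0],[0,0,0,0,0.199,0.001,0],[0,0,0,0,0.199,0.001,0],[0,0,0,0,0.199,0.001,0]]])

```text
time_s: 42.47
tool_pos: [367.5, 283.7, 32.4]
orientation: [-1.573, -0.001, 0.349]
contact_force: [-0.5, -0.1, 0.8]
grip_width: 85.5
```

play_rows(steps=[[[0,0,0,0,0,0,80],[0,0,0,0,0,0,110],[0,0,0,0,0,0,255],[0,0,0,0,0,0,255],[0,0,0,0,0,0,255],[0,0,0,0,0,0,255],[0,0,0,0,0,0,255],[0,0,0,0,0,0,255]]])

```text
time_s: 43.13
tool_pos: [366.8, 283.5, 32.1]
orientation: [-1.574, -0.0, 0.35]
contact_force: [-1.3, -2.0, 8.9]
grip_width: 43.2
```

Run:
```python
from lane import *
c=cur();print(np.round(c[0],1),c[2]["contact_force"],c[2]["grip_width"])
chain([(366,282,190,20,0),(400,80,190,50,0),(*pt(97,120)[:2],200,69.4,-15),pt(97,90),pt(97,52),pt(97,32)])
snap("side","s19.png",(290,100,420,330),2.5)
```

```text
[ 3.668e+02  2.835e+02  3.210e+01  2.000e+01 -2.000e-01] [-1.26293218 -2.00564251  8.91660699] 43.21535760175398
cur [ 3.668e+02  2.835e+02  3.210e+01  2.000e+01 -2.000e-01]
(366, 282, 190, 20, 0) -> [0.003, 0.001, 0.0, -0.001, -0.158, -0.002] rows>= 4
(400, 80, 190, 50, 0) -> [-0.0, -0.524, 0.0, -0.037, -0.0, -0.201] rows>= 5
(496.6, -47.0, 200, 69.4, -15) -> [-0.259, -0.337, -0.044, -0.035, -0.01, -0.156] rows>= 4
(503.9, -49.8, np.float64(134.0), 69.4, -15) -> [0.0, 0.0, 0.0, -0.0, 0.066, 0.01] rows>= 2
(513.1, -53.2, np.float64(97.3), 69.4, -15) -> [0.0, 0.0, 0.0, 0.0, 0.038, 0.0] rows>= 1
(518.0, -55.1, np.float64(78.0), 69.4, -15) -> [0.0, 0.0, 0.0, -0.0, 0.02, -0.0] rows>= 1
```

View pics/s19.png

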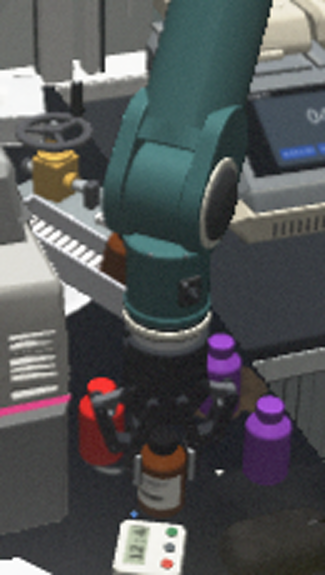

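play_rows(steps=[[[0,0,0,0,-0.02,0,255],[0,0,0,0,-0.05,0,255],[0,0,0,0,-0.08,0,255],[0,0,0,0,-0.11,0,255],[0,0,0,0,-0.14,0,255],[0,0,0,0,-0.158,0,255],[0,0,0,0,-0.158,0,255],[0,0,0,0,-0.158,0,255]]])

```text
time_s: 43.85
tool_pos: [366.9, 283.6, 189.7]
orientation: [-1.574, -0.001, 0.349]
contact_force: [-0.1, -0.6, -1.2]
grip_width: 43.2
```

play_rows(steps=[[[0,-0.06,0,-0.004,0,-0.022,255],[0,-0.12,0,-0.009,0,-0.047,255],[0,-0.18,0,-0.013,0,-0.072,255],[0,-0.25,0,-0.018,0,-0.098,255],[0,-0.31,0,-0.022,0,-0.124,255],[0,-0.37,0,-0.027,0,-0.15,255],[0,-0.44,0,-0.032,0,-0.176,255],[0,-0.524,0,-0.037,0,-0.201,255],[0,-0.524,0,-0.037,0,-0.201,255]]])

```text
time_s: 44.6
tool_pos: [399.9, 77.0, 187.8]
orientation: [-1.571, 0.006, 0.87]
contact_force: [1.1, -0.7, -0.7]
grip_width: 43.0
```

play_rows(steps=[[[-0.03,-0.04,-0.005,-0.004,-0.001,-0.018,255],[-0.06,-0.08,-0.01,-0.008,-0.002,-0.038,255],[-0.1,-0.13,-0.017,-0.013,-0.004,-0.06,255],[-0.14,-0.18,-0.024,-0.019,-0.006,-0.083,255],[-0.18,-0.23,-0.03,-0.024,-0.008,-0.107,255],[-0.22,-0.285,-0.037,-0.03,-0.01,-0.132,255],[-0.259,-0.337,-0.044,-0.035,-0.01,-0.156,255],[-0.259,-0.337,-0.044,-0.035,-0.01,-0.156,255],[-0.259,-0.337,-0.044,-0.035,-0.01,-0.156,255]]])

```text
time_s: 45.35
tool_pos: [496.6, -44.8, 198.4]
orientation: [-1.83, 0.002, 1.21]
contact_force: [-0.7, -0.1, -0.9]
grip_width: 43.3
```

play_rows(steps=[[[0,0,0,0,0.02,0.003,255],[0,0,0,0,0.04,0.006,255],[0,0,0,0,0.056,0.01,255],[0,0,0,0,0.056,0.01,255],[0,0,0,0,0.056,0.01,255],[0,0,0,0,0.056,0.01,255],[0,0,0,0,0.056,0.01,255]]])

```text
time_s: 45.93
tool_pos: [502.8, -45.9, 144.2]
orientation: [-1.834, 0.002, 1.213]
contact_force: [0.1, 0.5, -0.8]
grip_width: 42.4
```

Run:
```python
from lane import *
c=cur();print(c[2]["contact_force"],c[2]["grip_width"])
chain([pt(97,52),pt(97,32)])
snap("top","t20.png",(300,130,400,240),5)
snap("side","s20.png",(290,110,390,240),4.6)
```

```text
[ 0.10626456  0.54064457 -0.82964494] 42.40021850972604
cur [502.8 -45.9 144.2  69.5 -15.1]
(513.1, -53.2, np.float64(97.3), 69.4, -15) -> [0.002, 0.002, 0.001, -0.003, 0.049, 0.0] rows>= 2
(518.0, -55.1, np.float64(78.0), 69.4, -15) -> [0.0, 0.0, 0.0, -0.0, 0.02, -0.0] rows>= 1
```

View pics/s20.png

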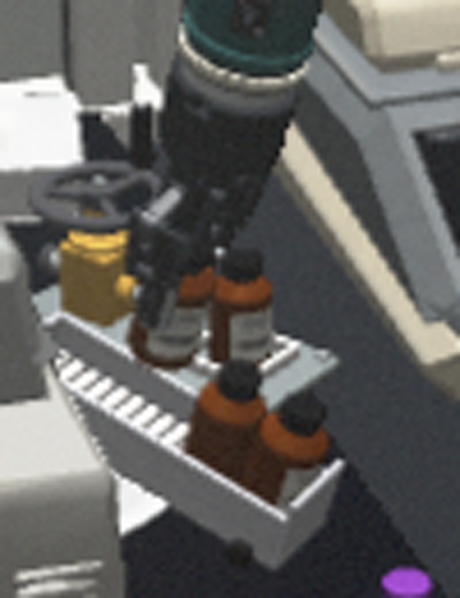

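View pics/t20.png

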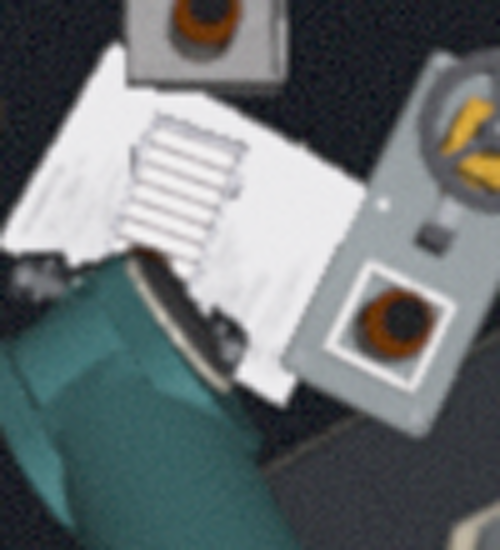

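play_rows(steps=[[[0,0,0,-0.001,0.012,0,255],[0,0,0,-0.002,0.025,0,255],[0,0,0,-0.003,0.037,0,255],[0,0,0,-0.003,0.048,0,255],[0,0,0,-0.003,0.048,0,255],[0,0,0,-0.003,0.048,0,255],[0,0,0,-0.003,0.048,0,255],[0,0,0,-0.003,0.048,0,255]]])

```text
time_s: 46.7
tool_pos: [513.2, -53.7, 97.8]
orientation: [-1.834, 0.002, 1.213]
contact_force: [0.4, -0.5, -1.1]
grip_width: 43.1
```

Run:
```python
from lane import *
read_camera("side");read_camera("side")
c=cur();print(c[2]["contact_force"],c[2]["grip_width"])
chain([pt(97,34)])
snap("top","t21.png",(300,130,400,240),5)
snap("side","s21.png",(290,110,390,240),4.6)
```

```text
[-0.13421811  0.50992809 -0.85275936] 43.07480449462892
cur [513.1 -53.8  97.6  69.5 -15.1]
(517.5, -54.9, np.float64(79.9), 69.4, -15) -> [0.002, 0.001, 0.0, 0.001, 0.018, 0.0] rows>= 1
```

View pics/s21.png

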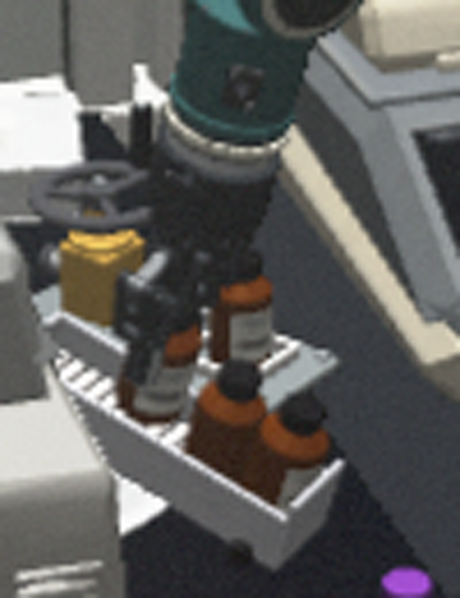

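View pics/t21.png

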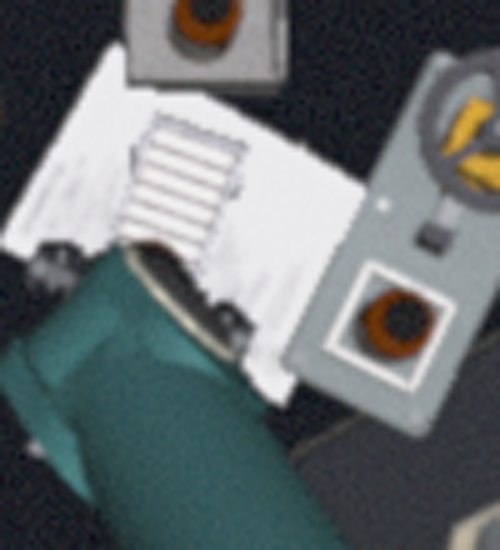

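Aligned between the walls with no contact; lowering to the floor.

play_rows(steps=[[[0,0,0,0.001,0.004,0,255],[0,0,0,0.001,0.008,0,255],[0,0,0,0.001,0.012,0,255],[0,0,0,0.001,0.015,0,255],[0,0,0,0.001,0.018,0,255],[0,0,0,0.001,0.018,0,255],[0,0,0,0.001,0.018,0,255],[0,0,0,0.001,0.018,0,255]]])

```text
time_s: 47.57
tool_pos: [517.4, -54.4, 79.4]
orientation: [-1.833, 0.003, 1.213]
contact_force: [0.0, 0.1, -1.4]
grip_width: 43.0
```

Run:
```python
from lane import *
read_camera("side")
c=cur();print(np.round(c[0],1),c[2]["contact_force"],c[2]["grip_width"])
snap("side","s22.png",(300,140,380,240),6)
```

```text
[517.5 -54.5  79.5  69.5 -15. ] [-0.64046596  0.0563409  -1.43012718] 43.02205698678507
```

View pics/s22.png

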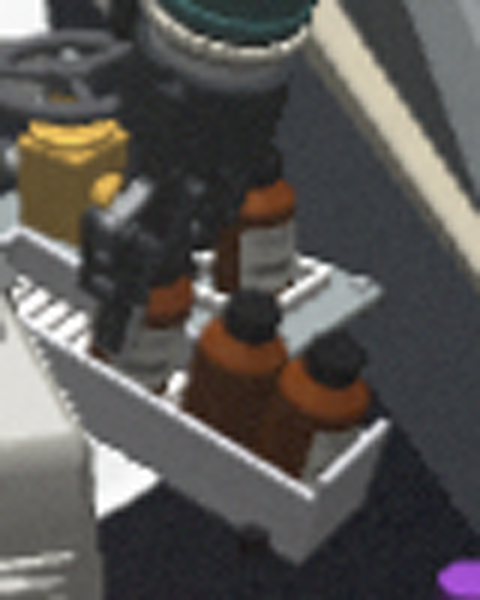

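play_rows(steps=[[[0,0,0,0,0.001,0.001,255],[0,0,0,0,0.002,0.003,255],[0,0,0,0,0.002,0.004,255],[0,0,0,0,0.002,0.004,255],[0,0,0,0,0.002,0.004,255],[0,0,0,0,0.002,0.004,255]]])

```text
time_s: 48.17
tool_pos: [515.8, -53.2, 77.9]
orientation: [-1.836, 0.002, 1.213]
contact_force: [-1.8, 0.6, 9.3]
grip_width: 43.1
```

play_rows(steps=[[[0,0,0,0,0,0,115],[0,0,0,0,0,0,90],[0,0,0,0,0,0,40],[0,0,0,0,0,0,0],[0,0,0,0,0,0,0],[0,0,0,0,0,0,0],[0,0,0,0,0,0,0]]])

```text
time_s: 48.75
tool_pos: [514.2, -53.3, 76.4]
orientation: [-1.833, 0.003, 1.213]
contact_force: [1.2, 0.0, 0.0]
grip_width: 85.5
```

play_rows(steps=[[[0,0,0,0,-0.015,0,0],[0,0,0,0,-0.04,0,0],[0,0,0,0,-0.07,0,0],[0,0,0,0,-0.1,0,0],[0,0,0,0,-0.13,0.02,0],[0,0,0,0,-0.14,0.05,0],[0,0,0,0,-0.14,0.05,0],[0,0,0,0,-0.14,0.05,0]]])

```text
time_s: 49.42
tool_pos: [434.4, -23.9, 199.2]
orientation: [-1.835, 0.006, 1.213]
contact_force: [0.4, -0.7, 0.2]
grip_width: 85.6
```

Run:
```python
from lane import *
c=cur();print(c[2]["contact_force"],c[2]["grip_width"])
snap("side","s23.png",(290,110,390,240),4.6)
chain([(420,60,250,45,0),(380,160,300,20,0)])
```

```text
[ 0.36819315 -0.66134813  0.2371676 ] 85.56867918786867
cur [435.3 -24.  199.1  69.5 -15.1]
(420, 60, 250, 45, 0) -> [0.26, 0.424, 0.056, 0.073, -0.061, 0.029] rows>= 5
(380, 160, 300, 20, 0) -> [0.0, 0.436, -0.0, 0.042, -0.05, 0.099] rows>= 4
```

View pics/s23.png

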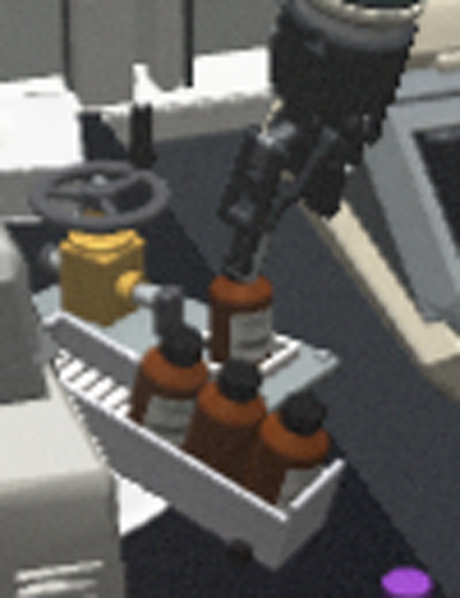

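Three bottles sit in the lane, touching. I'm moving the arm clear and checking everything.

play_rows(steps=[[[0.05,0.08,0.01,0.012,-0.015,0.005,0],[0.1,0.16,0.02,0.026,-0.03,0.01,0],[0.15,0.24,0.03,0.04,-0.045,0.016,0],[0.2,0.33,0.043,0.056,-0.055,0.022,0],[0.26,0.424,0.056,0.073,-0.061,0.029,0],[0.26,0.424,0.056,0.073,-0.061,0.029,0]]])

```text
time_s: 49.97
tool_pos: [422.5, 62.8, 250.8]
orientation: [-1.567, -0.001, 0.785]
contact_force: [1.0, -0.6, 0.1]
grip_width: 85.2
```

play_rows(steps=[[[0,0.1,0,0.01,-0.012,0.024,0],[0,0.2,0,0.02,-0.025,0.049,0],[0,0.3,0,0.03,-0.037,0.074,0],[0,0.4,0,0.04,-0.05,0.095,0],[0,0.436,0,0.042,-0.05,0.099,0],[0,0.436,0,0.042,-0.05,0.099,0],[0,0.436,0,0.042,-0.05,0.099,0],[0,0.436,0,0.042,-0.05,0.099,0]]])

```text
time_s: 50.63
tool_pos: [379.8, 158.9, 299.1]
orientation: [-1.571, 0.004, 0.351]
contact_force: [-0.6, -0.4, -0.9]
grip_width: 85.5
```

Run:
```python
from lane import *
c=cur();print(np.round(c[0]),c[2]["contact_force"],c[2]["time_s"],np.abs(c[2]["qvel"]).max())
snap("side","s24.png",(260,80,420,340),2.2)
snap("top","t24.png",(180,80,440,290),2.9)
for cc in ("top","side"):
  for t in("return_bin","spent_bottle","new_bottle_1","handle_mid","cradle","timer","rubber"): print(cc,t,find(t,cc))
```

```text
[380. 159. 299.  20.  -0.] [-0.57205934 -0.40734422 -0.917324  ] 50.6333 0.010143583944944098
top return_bin [([688, -94, -4], 0.9)]
top spent_bottle [([687, -97, 6], 0.68)]
top new_bottle_1 [([472, -36, 33], 0.55), ([522, -54, 44], 0.48), ([329, 123, -3], 0.41)]
top handle_mid [([578, -304, 140], 0.83)]
top cradle [([492, -213, 15], 0.9)]
top timer [([366, 355, 1], 0.54)]
top rubber [([509, 128, 3], 0.52)]
side return_bin []
side spent_bottle [([438, -25, -1], 0.68)]
side new_bottle_1 [([441, 225, 2], 0.87), ([516, -53, 46], 0.8), ([476, -38, 33], 0.69), ([271, 216, 2], 0.63), ([330, 126, -3], 0.62)]
side handle_mid [([578, -311, 144], 0.61)]
side cradle [([494, -212, 12], 0.62)]
side timer [([364, 358, -4], 0.97)]
side rubber [([363, 360, -1], 0.5)]
```

View pics/s24.png

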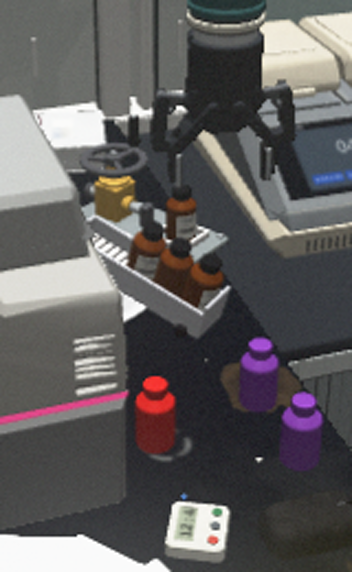

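View pics/t24.png

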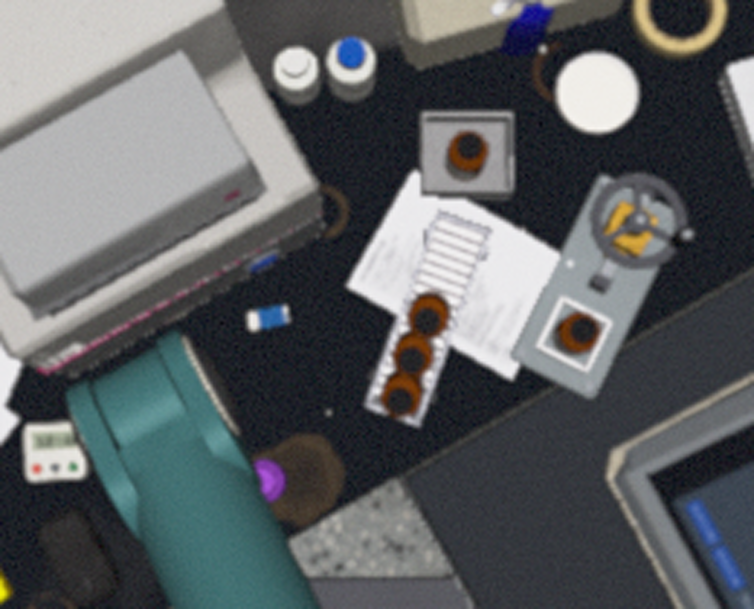

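Run:
```python
from station import workorder
print(workorder.sign_off())
```

```text
the job is handed in; nothing more can be done
None
```

The job is done and handed in at about 51 s on the robot's clock. No verdict came back, so what follows rests on my own checks.

**What I did:**
- I put the spent bottle upright in the return bin.
- I set the oldest lane bottle upright in the cradle, and the second bottle slid down to the lane's front by itself.
- I cranked the handwheel anticlockwise for just under two turns until it hit its stop, felt as about 29 N at the handle. I then backed it off and let go.
- I loaded both loose amber bottles behind the one left in the lane. There were only two; I saw no third in either camera.

**Last checks before hand-in:**
- **Bottles:** both camera pictures show the three lane bottles touching, standing with the slope of the floor. The cradle bottle is upright in its pocket.
- **Return bin:** the spent bottle stands inside; the finder put it about 3 mm from the bin's centre.
- **Handwheel:** the gripper's positions at the stop and at release give a back-off of about 1.63 rad. The finder's later reading gives about 1.67 to 1.7 rad. All are within 1.57 ± 0.35.
- **Bystanders:** the timer and eraser are where they were, within the finder's error. The red and purple look-alikes were left alone.
- **Robot:** the arm stood clear with nothing in contact.

**Readings that disagreed:** the side camera's finder gave a false spent-bottle position at the lane front and a false eraser position on the timer. The side camera could not see the bin, so that check rests on the top camera alone.

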